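# Find the stamped yarn crate and push it to the dispatch line

### The arm

A 6-joint arm with a two-finger parallel gripper is mounted at the origin on the work surface. World frame = base frame: x ahead of the robot, y to its left, z up, the work surface at z = 0. Lengths are in m, angles in degrees, forces in N, time in s.
With the tool pointing down it reaches from about 0.3 to 0.85 m from the base axis. Payload 5.4 kg.
Tool frame: the origin (TCP) lies on the centre line of the jaws, within the pads' length; the fingertips stand 11 mm ahead of it and the grasp point (between the pads) lies 8 mm behind it; z points along the fingers, y is the direction in which the jaws open and shut (so a half turn about z gives the same grasp; the last joint's range is limited). The gripper opens to 85 mm and grips with 20 to 120 N. Pads are 22 mm wide; open, the fingers measure 114 mm over their backs; the gripper's body (76 mm by 85 mm) begins 54 mm behind the grasp point. The pads swing forward as they close: fully open they stand 13 mm farther back than shut.
Start: joints at [53.566, 9.076, 91.501, -0, 79.423, -12.038], TCP at [0.238, 0.524, 0.242] pointing down, gripper open.
Joint ranges: [-166.64, 166.64], [-54.1, 131.32], [10.49, 154.53], [-73.88, 253.88], [9.74, 151.15], [-171.62, 171.62]. Speed limits (degrees/s): [147.25, 147.25, 180, 180, 180, 180].

### API

Orientations are given as a 3x3 rotation matrix whose columns are the frame's x, y, z axes.
In Python, from station import observe, imaging, job, finder gives the robot as it stands. The module is installed in compiled form; this text tells all that it offers.
- The arm moves only by the tool apply_moves, never from a script. Its arguments are lists of equal length, an entry for each row: "grip": the opening in per cent of the stroke, from 0 (shut) to 100 (fully open); "slide": the shift along the tool's x, y, z in mm, a list of three; "turn": the turn, a rotation vector about the tool's x, y, z in rad, a list of three. In form: {"grip": [grip, ...], "slide": [[tx, ty, tz], ...], "turn": [[ax, ay, az], ...]}. A call has 1 to 8 rows; each row shifts and turns the commanded pose from where the row before left it, along the tool's axes as they then stand; what a row does not reach is not made up. A row lasts 1/8 s, in which the tool goes at most 62.5 mm and 10.7 degrees, less where a joint would pass 70% of its speed; a pose out of reach is approached as far as the arm can. A call with a gripper value outside its range is refused whole. The fingers move at their own pace and stop on an object; "grip_force" is the grip in N (left out, the last holds). Time passes only in rows, so rows that do not move let the fingers close. It gives the time, the measured TCP pose, the force and the opening at its end, in the units of the state.
- observe(): the state, without advancing time (a new reading comes with each control period).
- imaging.camera(name): name is "scene" or "top" or "wrist"; returns a dict with "pixels" (400x640x3 uint8, blue, green, red), "vfov" (degrees; the focal length in pixels is half the picture's height over the tangent of half this angle, whatever the lens; pixels are square), "cx", "cy" (the principal point, pixels), "pose" (4x4, takes a point from camera to world coordinates); the wrist camera has in their place "mount" (4x4, takes a point from camera to tool coordinates, whose origin is the TCP and whose axes are the flange's). Camera axes: x right, y down, z forward; pixel columns grow to the right and rows downward; lengths in m; the calibration is good to about 2 mm. A picture is of the moment at which its call begins: read the wrist's pose just before it. There is no depth.
- job.close_job(): hands the job in, once; it reports no verdict.
Trained networks look in a picture, given as the dict that the camera call returned (one of the last four; its "shot" number tells which), for a name from the list of things; names that differ only in an ending like _2 or _b are one class to them, and where a whole thing is asked for, a point or a joint stands for the part that bears it (a point fixed in the world has none). Each returns a list of dicts, best first, with "score" (0 to 1); they miss things now and then, are a little off and sometimes report something else, mostly with a low value. They report only what shows in the picture. A call takes as long as a camera call.
- finder.trace(picture, target): "mask" (400x640 bool, what is visible of it) and "position" ([column, row] in pixels, amid what is visible of it).
The state is a dict: "time": time; "q": joint angles; "joint_velocities": joint speeds; "joint_torque": joint torques, N m; "tcp_pos": TCP position; "orientation": TCP orientation; "force": force on the tool from outside, world axes, zero at the start; "ft_torque": the same for the moment, N m; "grip_width": finger opening in m.
Only numpy, scipy, OpenCV 4.12 (cv2) and the standard library are available. Lean on these libraries where they do the work, as an engineer would, in place of code of your own. Each camera call takes 0.05 s, during which the arm holds its last target.

### The job

One of the two open wooden yarn crates is stamped underneath. Working from the robot's left to its right, tip each crate with the fingertips towards the robot, back until its leaning near side is down on the table or nearly so, hold it there a moment to see its underside and let it gently back down where it stood, never lifting a crate off the table or turning it over. Then push the stamped one out to the dispatch line, the strip of pale tape beyond the crates, until the foot of its far wall stands on the tape, square to it; leave it there flat on the table, the other crate in its place and nothing else disturbed.

Things in the scene. Friction and masses are not known exactly. Their poses are not given: they have to be found in the camera images.
- crate_1: one of two alike empty open wooden crates, one left (+y), one right (-y); exactly one is stamped underneath. Foot 125 mm deep (own x) x 160 wide (own y); 85 high. Its near and far walls, 6 mm thick, lean outwards, straight from the foot at floor height to rims 98 mm either side of the centre; end walls upright. Inner floor 16 mm up, underside 6 mm. Origin: centre of the foot; own +x away from the robot
- crate_1_near (a point): middle of crate_1's lower edge on the robot's side (62.5 mm from its origin along own -x): the edge it tips on. The feet are rubber strips (friction on the cloth 0.7 to 0.9), the crate weighs 0.43 to 0.68 kg: pressed towards the robot, and a little upwards, at the outside of its far rim, it tips with up to 35 mm of sliding
- crate_1_far (a point): middle of crate_1's lower edge on the far side (62.5 mm from its origin along own +x), the foot of its far wall. Tipped right back, at about 67 degrees, the leaning near wall comes down on the table; the crate then still falls back by its own weight when let go. Pushed along high up, it may pitch forward instead of sliding
- crate_2: one of two alike empty open wooden crates, one left (+y), one right (-y); exactly one is stamped underneath. Foot 125 mm deep (own x) x 160 wide (own y); 85 high. Its near and far walls, 6 mm thick, lean outwards, straight from the foot at floor height to rims 98 mm either side of the centre; end walls upright. Inner floor 16 mm up, underside 6 mm. Origin: centre of the foot; own +x away from the robot
- crate_2_near (a point): middle of crate_2's lower edge on the robot's side (62.5 mm from its origin along own -x): the edge it tips on. The feet are rubber strips (friction on the cloth 0.7 to 0.9), the crate weighs 0.43 to 0.68 kg: pressed towards the robot, and a little upwards, at the outside of its far rim, it tips with up to 35 mm of sliding
- crate_2_far (a point): middle of crate_2's lower edge on the far side (62.5 mm from its origin along own +x), the foot of its far wall. Tipped right back, at about 67 degrees, the leaning near wall comes down on the table; the crate then still falls back by its own weight when let go. Pushed along high up, it may pitch forward instead of sliding
- stamp (a point): centre of the stamp: a burnt dark-brown ring 88 mm across round a six-spoked whorl, in the middle of the underside of one crate's bottom board, hidden while that crate stands flat. The other crate's underside is bare plywood
- line: the dispatch line: a flat strip of pale woven tape 50 mm wide, under 1 mm thick, 1.3 m long, stuck across the cloth on the far side of the crates. Origin: middle of the strip at table height; own y runs along the strip, own x across it, away from the robot
- carton_mid: small taped cardboard carton 85 x 60 x 55 mm already standing at the line, between the two crates; bystander; origin at the centre of its underside
- carton_left: taped cardboard carton 130 x 110 x 80 mm already standing at the line, far left; bystander; origin at the centre of its underside
- carton_right: taped cardboard carton 100 x 100 x 60 mm already standing at the line, far right; bystander; origin at the centre of its underside
- bobbin_tall: wooden bobbin 46 mm across, 95 mm tall, standing between the crates; bystander; origin at the centre of its underside
- bobbin_short: dark wooden bobbin 46 mm across, 65 mm tall, standing between the crates; bystander; origin at the centre of its underside
- bell: brass sheep bell 60 mm across, 66 mm tall, standing on its mouth right of the right-hand crate; bystander; origin at the centre of its underside
- carder: wooden hand carder, paddle 110 x 200 x 18 mm with a round handle 110 mm long, lying left of the left-hand crate; bystander; origin at the centre of its underside (of the paddle)
- shuttle: dark wooden weaving shuttle 20 x 250 x 24 mm lying right of the right-hand crate; bystander; origin at the centre of its underside

How it is judged:
By the outcome, as a careful person would: the job done as asked, in the order asked, and still so for the second after the job is handed in, with the robot touching nothing.
It also fails if it takes over 72 s, if anything falls off the work surface, if the arm or the gripper's body presses on something with over 40 N, if the wrist force passes 120 N, or if a joint passes its speed limit or range.

## Working session

There is one attempt and no reset: what is moved stays moved. The work goes in short steps, Python scripts to look and compute and a tool call to move; the robot and the scene stay as the last step left them, time stands still between calls to the robot, and variables do not carry over. Pictures are saved under pics/ and viewed, and the job is handed in when it is done.

Besides the shell and the picture viewer there is one more tool, called after "Call:" by a JSON object that holds its "op" and its "data", one argument or row to a line. apply_moves: Moves the arm, as the interface text tells. Its arguments: {"type":"object","properties":{"grip":{"type":"array","items":{"type":"number"}},"slide":{"type":"array","items":{"type":"array","items":{"type":"number"}}},"turn":{"type":"array","items":{"type":"array","items":{"type":"number"}}},"grip_force":{"type":"number"}},"required":["grip","slide","turn"]}

```bash
mkdir -p pics; ls; cat > h.py <<'E'
import numpy as np, cv2
from station import observe, imaging, job, finder
def snap(name,fn=None):
    s=observe(); c=imaging.camera(name)
    if 'pose' in c: c['T']=np.array(c['pose'])
    else:
        W=np.eye(4);W[:3,:3]=np.array(s['orientation']);W[:3,3]=s['tcp_pos']
        c['T']=W@np.array(c['mount'])
    if fn: cv2.imwrite('pics/'+fn,c['pixels'])
    c['f']=200/np.tan(np.radians(c['vfov']/2))
    return c
def ray(c,uv,z=0.):
    d=c['T'][:3,:3]@np.array([(uv[0]-c['cx'])/c['f'],(uv[1]-c['cy'])/c['f'],1.])
    o=c['T'][:3,3]; return o+d*(z-o[2])/d[2]
def proj(c,p):
    q=np.linalg.inv(c['T'])@np.append(np.array(p,float),1); return np.array([c['cx']+c['f']*q[0]/q[2],c['cy']+c['f']*q[1]/q[2]])
E
python3 - <<'E'
from h import *
s=observe()
for k,v in s.items(): print(k,np.round(v,4).tolist())
for n in ['scene','top','wrist']:
    c=snap(n,n+'0.png'); print(n,c['vfov'],c['cx'],c['cy'],c.get('shot'));print(np.round(c['T'],3)); 
    if 'mount' in c: print(np.round(c['mount'],4))
    for t in ['crate_1','line','carton_mid','bobbin_tall','bobbin_short','bell','shuttle']:
      if n!='wrist':
        for r in finder.trace(c,t): print(t,round(r['score'],2),np.round(r['position'],1),r['mask'].sum(),np.round(ray(c,r['position']),3))
E
```

```text
pics
time 0.0
q [53.5656, 9.1147, 91.5724, -0.0007, 79.4243, -12.037]
joint_velocities [-0.061, -0.052, 0.1281, 0.1603, 0.0101, -0.0745]
joint_torque [-0.0018, -39.6006, -33.1428, -0.0004, 0.0085, -0.0]
tcp_pos [0.2372, 0.5232, 0.2413]
orientation [[-0.9107, 0.4131, -0.0011], [0.4131, 0.9107, -0.0016], [0.0004, -0.0019, -1.0]]
force [0.3528, 0.1857, 0.0719]
ft_torque [0.0026, 0.0153, 0.0523]
grip_width 0.0853
scene 45.02064110093097 318.5382514748024 195.89451956835617 1
[[-0.045  0.848 -0.527  1.316]
 [ 0.999  0.036 -0.027  0.075]
 [-0.004 -0.528 -0.849  1.283]
 [ 0.     0.     0.     1.   ]]
crate_1 0.73 [247.6 179.7] 3151 [ 0.468 -0.196  0.   ]
crate_1 0.57 [382.3 194. ] 3277 [0.503 0.233 0.   ]
line 0.7 [308.2 192.5] 293 [0.508 0.    0.   ]
line 0.64 [324.9 247.6] 6216 [0.697 0.06  0.   ]
carton_mid 0.72 [298.1 226.7] 687 [ 0.631 -0.023  0.   ]
carton_mid 0.57 [382.1 191.5] 3275 [0.494 0.232 0.   ]
bobbin_tall 0.74 [307.6 165.5] 318 [ 0.404 -0.008 -0.   ]
bobbin_short 0.52 [306.  193.2] 295 [ 0.511 -0.007  0.   ]
bell 0.8 [171.2 153.8] 293 [ 0.376 -0.462  0.   ]
bell 0.16 [195.8 
[... 431 characters left out ...]
ine 0.58 [256.4 193.3] 2747 [0.548 0.235 0.   ]
carton_mid 0.79 [326.3 165.6] 431 [ 0.65  -0.022  0.   ]
bobbin_tall 0.57 [320.3 226.2] 119 [0.426 0.001 0.   ]
bobbin_short 0.65 [321.  196.8] 162 [ 0.534 -0.002  0.   ]
bell 0.72 [444.1 233.9] 169 [ 0.396 -0.455  0.   ]
shuttle 0.91 [420.7 228.9] 390 [ 0.415 -0.368  0.   ]
wrist 67.76025568275477 320.9159735306049 206.32225026922268 3
[[ 0.414  0.871  0.266  0.168]
 [ 0.91  -0.395 -0.121  0.554]
 [-0.     0.293 -0.956  0.374]
 [ 0.     0.     0.     1.   ]]
[[-6.000e-04 -9.562e-01 -2.927e-01  7.630e-02]
 [ 1.000e+00 -5.000e-04 -4.000e-04 -1.100e-03]
 [ 2.000e-04 -2.927e-01  9.562e-01 -1.314e-01]
 [ 0.000e+00  0.000e+00  0.000e+00  1.000e+00]]
```

View pics/scene0.png

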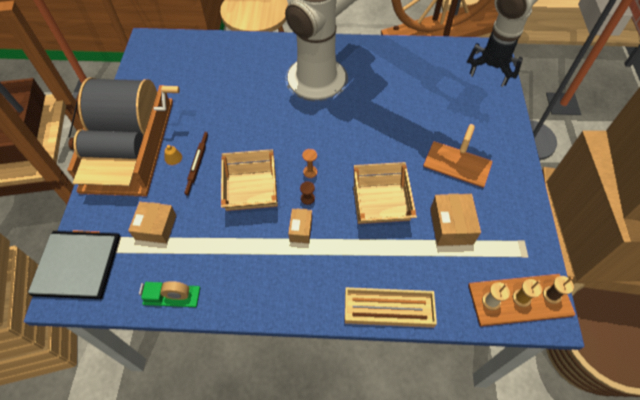

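View pics/top0.png

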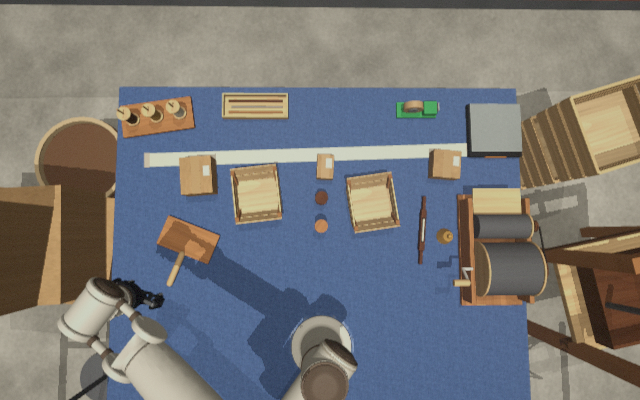

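```bash
cat >> h.py <<'E'
from scipy.optimize import minimize
def crate_pts(x,y,yaw,tilt=0):
    P=np.array([[sx*hx,sy*.08,z] for z,hx in((0,.0625),(.085,.098)) for sx in(-1,1) for sy in(-1,1)])
    # tilt about near edge, towards the robot
    P[:,0]+=.0625; a=np.radians(tilt); 
    P=np.c_[P[:,0]*np.cos(a)-P[:,2]*np.sin(a),P[:,1],P[:,0]*np.sin(a)+P[:,2]*np.cos(a)]
    P[:,0]-=.0625
    t=np.radians(yaw); R=np.array([[np.cos(t),-np.sin(t)],[np.sin(t),np.cos(t)]])
    P[:,:2]=P[:,:2]@R.T+[x,y]; return P
def sil(c,P,sub=4):
    uv=np.array([proj(c,p) for p in P]).astype(np.float32)
    h=cv2.convexHull(uv)[:,0]
    m=np.zeros((400,640),np.uint8)
    cv2.fillConvexPoly(m,np.round(h*16).astype(np.int32),255,cv2.LINE_AA,4)
    return m/255.
def fit(views,x0,tilt=None):
    # views: list of (cam,mask)
    def cost(p):
        e=0
        for c,m in views:
            s=sil(c,crate_pts(p[0]/100,p[1]/100,p[2]*3,0 if tilt is None else p[3]*3)); mm=m.astype(float)
            e+=1-np.minimum(s,mm).sum()/np.maximum(s,mm).sum()
        return e/len(views)
    p0=[x0[0]*100,x0[1]*100,x0[2]/3]+([] if tilt is None else [tilt/3])
    best=None
    for dy in (-2,0,2):
        q=np.array(p0); q[2]+=dy
        sim=np.vstack([q]+[q+np.eye(len(q))[i]*1. for i in range(len(q))])
        r=minimize(cost,q,method='Nelder-Mead',options=dict(initial_simplex=sim,xatol=.01,fatol=1e-5))
        if best is None or r.fun<best.fun: best=r
    p=best.x
    return np.round([p[0]/100,p[1]/100,p[2]*3]+([p[3]*3] if tilt is not None else []),4),round(best.fun,3)
def masks(c,t,minsc=.3): return [r for r in finder.trace(c,t) if r['score']>minsc]
def near_mask(c,t,xy,z=.04):
    u=proj(c,[*xy,z]); rs=masks(c,t)
    rs=[r for r in rs if np.hypot(*(np.array(r['position'])-u))<30]
    return max(rs,key=lambda r:r['score']) if rs else None
E
python3 - <<'E'
from h import *
cs=snap('scene');ct=snap('top')
for nm,xy in(('L',(.53,.23)),('R',(.5,-.185))):
    V={}
    for k,c in(('s',cs),('t',ct)):
        r=near_mask(c,'crate_1',xy)
        if r: V[k]=(c,r['mask'])
    for sel in('s','t','st'):
        v=[V[k] for k in sel if k in V]
        print(nm,sel,fit(v,(*xy,0)))
for c in(ct,cs):
    r=masks(c,'line')
    for q in r:
        m=q['mask']; 
        v,u=np.nonzero(m); P=np.array([ray(c,(a,b)) for a,b in zip(u,v)])
        hsv=cv2.cvtColor(c['pixels'],cv2.COLOR_BGR2HSV)
        # bright pale only
        print(q['score'],P.min(0),P.max(0), np.polyfit(P[:,1],P[:,0],1), hsv[v,u].mean(0))
for t in ['carton_mid','carton_left','carton_right','bobbin_tall','bobbin_short','bell','carder','shuttle']:
    for c in(ct,cs):
        for r in masks(c,t,.5)[:1]:
            v,u=np.nonzero(r['mask']); print(t,round(r['score'],2),np.round(ray(c,r['position'],.03),3),u.min(),u.max(),v.min(),v.max())
E
```

```text
L s (array([0.5399, 0.2279, 4.9845]), np.float64(0.076))
L t (array([0.5417, 0.2265, 6.9508]), np.float64(0.062))
L st (array([0.5401, 0.2273, 5.8919]), np.float64(0.071))
R s (array([ 0.5099, -0.1813,  8.1995]), np.float64(0.051))
R t (array([ 0.5108, -0.1808,  7.6578]), np.float64(0.093))
R st (array([ 0.5103, -0.181 ,  8.2425]), np.float64(0.072))
0.63 [ 6.48786084e-01 -5.50974714e-01 -2.22044605e-16] [7.35972693e-01 6.47775752e-01 2.22044605e-16] [-0.03433078  0.69762121] [ 39.57318993  24.68835257 203.76442812]
0.94 [ 6.46487152e-01 -5.49412289e-01 -2.22044605e-16] [7.36486900e-01 6.48089925e-01 2.22044605e-16] [-0.03334847  0.69548542] [ 29.36245734  38.70870307 226.46348123]
carton_mid 0.71 [ 0.642 -0.02   0.03 ] 317 334 154 180
carton_mid 0.85 [ 0.641 -0.018  0.03 ] 288 311 208 242
carton_left 0.85 [0.615 0.438 0.03 ] 179 217 154 195
carton_left 0.76 [0.602 0.445 0.03 ] 431 480 193 246
carton_right 0.85 [ 0.65  -0.455  0.03 ] 427 461 148 179
carton_right 0.65 [ 0.65  -0.443  0.03 ] 128 175 201 242
bobbin_tall 0.71 [ 0.4   -0.001  0.03 ] 302 317 148 177
bobbin_short 0.57 [ 0.529 -0.001  0.03 ] 315 327 191 204
bobbin_short 0.86 [ 0.531 -0.002  0.03 ] 300 314 180 204
bell 0.52 [ 0.387 -0.446  0.03 ] 436 452 228 243
carder 0.65 [0.385 0.478 0.03 ] 157 218 216 284
carder 0.81 [0.398 0.474 0.03 ] 424 491 124 186
shuttle 0.96 [ 0.421 -0.357  0.03 ] 417 426 195 263
shuttle 0.87 [ 0.42  -0.368  0.03 ] 185 207 132 193
```

```bash
python3 - <<'E'
from h import *
c=snap('wrist'); 
im=c['pixels'].copy()
M=np.linalg.inv(np.array(c['mount']))
for y in(.0427,.057,-.0427,-.057):
  for x in(-.011,.011):
    for z,col in((-.002,(0,0,255)),(.011,(0,255,0))):
        q=M@[x,y,z,1]; u=(c['cx']+c['f']*q[0]/q[2],c['cy']+c['f']*q[1]/q[2]); cv2.circle(im,tuple(int(a) for a in u),2,col,-1)
cv2.imwrite('pics/w1.png',im)
E
```

```text
(no output)
```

View pics/w1.png

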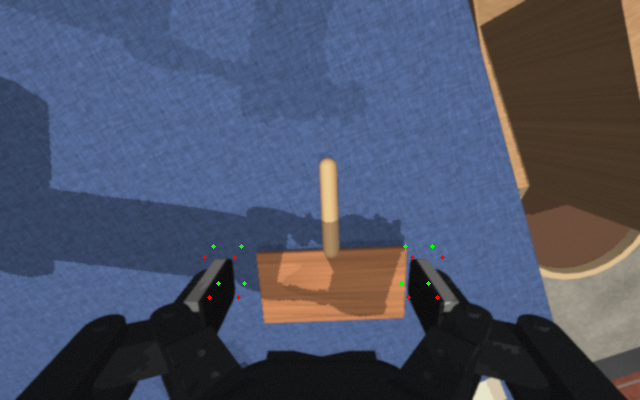

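```bash
cat >> h.py <<'E'
import json
from scipy.spatial.transform import Rotation as Ro, Slerp
def Rtool(yaw,phi):
    # yaw: heading of tool x, deg; phi: fingers lean towards the robot
    p=np.radians(phi); return Ro.from_euler('z',yaw,degrees=True).as_matrix()@np.array([[np.cos(p),0,-np.sin(p)],[0,-1,0],[-np.sin(p),0,-np.cos(p)]])
def getcmd():
    d=json.load(open('cmd.json')); return np.array(d['p']),np.array(d['R'])
def setcmd(p,R): json.dump(dict(p=list(map(float,p)),R=np.array(R).tolist()),open('cmd.json','w'))
def plan(wps,rp=1.0,rr=.01):
    """wps: (pos,R,n). prints rows; stores end as commanded"""
    p,R=getcmd(); rows=[]
    for P,Q,n in wps:
        p0,R0=p.copy(),R.copy(); sl=Slerp([0,1],Ro.from_matrix([R0,Q]))
        for i in range(1,n+1):
            t=i/n; T=p0+(np.array(P)-p0)*t; W=sl(t).as_matrix()
            s=np.round(R.T@(T-p)*1000/rp)*rp; r=np.round(Ro.from_matrix(R.T@W).as_rotvec()/rr)*rr
            p=p+R@s/1000; R=R@Ro.from_rotvec(r).as_matrix(); rows.append((s,r))
    for k in range(0,len(rows),8):
        b=rows[k:k+8]
        print(len(b),json.dumps(dict(slide=[[round(float(x),1)+0. for x in s] for s,_ in b],turn=[[round(float(x),3)+0. for x in r] for _,r in b])))
    print('end',np.round(p,4),'max',max(np.linalg.norm(s) for s,_ in rows),np.degrees(max(np.linalg.norm(r) for _,r in rows)))
    setcmd(p,R)
TIP=-.002
def tipTCP(cr,th,phi,v,gap=0.,slidex=0.):
    """TCP so that the fingertip corner (tool -x) touches far wall at height v (crate frame), tilt th. gap: outwards"""
    x,y,yaw=cr; u=.125+.0355/.085*v; n=np.array([.0921**-1*.085,-.0355/.0921])*1.
    q=np.array([u,v])+n*gap; a=np.radians(th); q=np.array([q[0]*np.cos(a)-q[1]*np.sin(a),q[0]*np.sin(a)+q[1]*np.cos(a)])
    Rz=Ro.from_euler('z',yaw,degrees=True).as_matrix()
    w=np.array([x,y,0])+Rz@np.array([-.0625+q[0]+slidex,0,q[1]])
    R=Rtool(yaw,phi); return w-R@np.array([-.011,0,TIP]),R
E
python3 - <<'E'
from h import *
setcmd([.238,.524,.242],np.c_[[np.cos(np.radians(155.6)),np.sin(np.radians(155.6)),0],[-np.sin(np.radians(-155.6))*1,np.cos(np.radians(24.4)),0],[0,0,-1]])
p,R=getcmd(); print(np.round(R,3))
R=Ro.from_euler('z',155.604,degrees=True).as_matrix()@np.diag([1,-1,-1.]); print(np.round(R,3)); setcmd([.238,.524,.242],R)
cr=(.540,.2273,6)
P,Q=tipTCP(cr,0,25,.065,.03); print(P)
plan([((.50,.40,.25),Rtool(80,0),8),((.70,.245,.22),Rtool(6,0),8)])
E
```

```text
[[-0.911  0.413  0.   ]
 [ 0.413  0.911  0.   ]
 [ 0.     0.    -1.   ]]
[[-0.911  0.413  0.   ]
 [ 0.413  0.911  0.   ]
 [ 0.     0.    -1.   ]]
[0.66576575 0.24051851 0.04697507]
8 {"slide": [[-36.0, -1.0, -1.0], [-36.0, 6.0, -1.0], [-35.0, 11.0, -1.0], [-32.0, 16.0, -1.0], [-29.0, 22.0, -1.0], [-25.0, 26.0, -1.0], [-20.0, 30.0, -1.0], [-16.0, 33.0, -1.0]], "turn": [[0.0, 0.0, 0.16], [0.0, 0.0, 0.17], [0.0, 0.0, 0.16], [0.0, 0.0, 0.17], [0.0, 0.0, 0.16], [0.0, 0.0, 0.17], [0.0, 0.0, 0.16], [0.0, 0.0, 0.17]]}
8 {"slide": [[-15.0, 28.0, 4.0], [-10.0, 30.0, 4.0], [-5.0, 31.0, 3.0], [0.0, 32.0, 4.0], [5.0, 31.0, 4.0], [10.0, 30.0, 3.0], [15.0, 27.0, 4.0], [19.0, 26.0, 4.0]], "turn": [[0.0, 0.0, 0.16], [0.0, 0.0, 0.16], [0.0, 0.0, 0.16], [0.0, 0.0, 0.17], [0.0, 0.0, 0.16], [0.0, 0.0, 0.16], [0.0, 0.0, 0.16], [0.0, 0.0, 0.16]]}
end [0.7    0.2447 0.22  ] max 36.701498607005135 9.740282517223996
```

Call:
{"op": "apply_moves", "data": {
  "grip": [100,100,100,100,100,100,100,100],
  "slide": [
    [-36,-1,-1],
    [-36,6,-1],
    [-35,11,-1],
    [-32,16,-1],
    [-29,22,-1],
    [-25,26,-1],
    [-20,30,-1],
    [-16,33,-1]
  ],
  "turn": [
    [0,0,0.16],
    [0,0,0.17],
    [0,0,0.16],
    [0,0,0.17],
    [0,0,0.16],
    [0,0,0.17],
    [0,0,0.16],
    [0,0,0.17]
  ]
}}

```text
time: 3.1
tcp_pos: [0.5007, 0.3987, 0.2503]
orientation: [[0.179, 0.984, -0.0], [0.984, -0.179, 0.0], [0.0, -0.0, -1.0]]
force: [-0.0, -0.1, -0.0]
grip_width: 0.0856
```

Call:
{"op": "apply_moves", "data": {
  "grip": [100,100,100,100,100,100,100,100],
  "slide": [
    [-15,28,4],
    [-10,30,4],
    [-5,31,3],
    [0,32,4],
    [5,31,4],
    [10,30,3],
    [15,27,4],
    [19,26,4]
  ],
  "turn": [
    [0,0,0.16],
    [0,0,0.16],
    [0,0,0.16],
    [0,0,0.17],
    [0,0,0.16],
    [0,0,0.16],
    [0,0,0.16],
    [0,0,0.16]
  ]
}}

```text
time: 4.1
tcp_pos: [0.7003, 0.2437, 0.22]
orientation: [[0.995, 0.1, -0.0], [0.1, -0.995, 0.0], [-0.0, -0.0, -1.0]]
force: [-0.4, 1.0, 0.1]
grip_width: 0.0857
```

```bash
python3 - <<'E'
from h import *
c=snap('wrist'); im=c['pixels'].copy()
for p in crate_pts(.540,.2273,6):
    u=proj(c,p); cv2.circle(im,tuple(int(round(a)) for a in u),3,(0,0,255),-1)
cv2.imwrite('pics/w2.png',im)
cr=(.540,.2273,6)
P,Q=tipTCP(cr,0,25,.065,.02); print(P)
E
```

```text
[0.65658721 0.23955381 0.05082957]
```

View pics/w2.png

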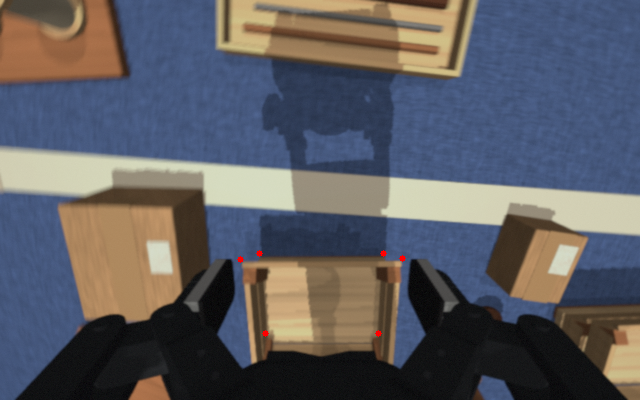

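```bash
python3 - <<'E'
from h import *
cr=(.540,.2273,6)
P,Q=tipTCP(cr,0,25,.065,.025)
P2,Q2=tipTCP(cr,0,25,.065,.002)
plan([(P,Q,7),(P2,Q2,3)])
E
```

```text
8 {"slide": [[-6.0, 0.0, 24.0], [-4.0, 0.0, 25.0], [-2.0, 0.0, 25.0], [-1.0, 0.0, 25.0], [0.0, 0.0, 25.0], [3.0, 0.0, 25.0], [3.0, 1.0, 25.0], [-8.0, 0.0, 0.0]], "turn": [[0.0, -0.06, 0.0], [0.0, -0.06, 0.0], [0.0, -0.07, 0.0], [0.0, -0.06, 0.0], [0.0, -0.06, 0.0], [0.0, -0.06, 0.0], [0.0, -0.07, 0.0], [0.0, 0.0, 0.0]]}
2 {"slide": [[-7.0, 0.0, 1.0], [-8.0, 0.0, 0.0]], "turn": [[0.0, 0.0, 0.0], [0.0, 0.0, 0.0]]}
end [0.6399 0.2373 0.0579] max 25.317977802344327 4.010704565915763
```

Call:
{"op": "apply_moves", "data": {
  "grip": [100,100,100,100,100,100,100,100],
  "slide": [
    [-6,0,24],
    [-4,0,25],
    [-2,0,25],
    [-1,0,25],
    [0,0,25],
    [3,0,25],
    [3,1,25],
    [-8,0,0]
  ],
  "turn": [
    [0,-0.06,0],
    [0,-0.06,0],
    [0,-0.07,0],
    [0,-0.06,0],
    [0,-0.06,0],
    [0,-0.06,0],
    [0,-0.07,0],
    [0,0,0]
  ]
}}

```text
time: 5.15
tcp_pos: [0.6507, 0.2377, 0.0475]
orientation: [[0.896, 0.106, -0.431], [0.095, -0.994, -0.046], [-0.433, 0.001, -0.901]]
force: [-0.2, 0.4, 0.2]
grip_width: 0.0856
```

Call:
{"op": "apply_moves", "data": {
  "grip": [100,100],
  "slide": [
    [-7,0,1],
    [-8,0,0]
  ],
  "turn": [
    [0,0,0],
    [0,0,0]
  ]
}}

```text
time: 5.4
tcp_pos: [0.6401, 0.2373, 0.0613]
orientation: [[0.902, 0.106, -0.419], [0.096, -0.994, -0.044], [-0.421, -0.0, -0.907]]
force: [0.9, -0.3, -0.6]
grip_width: 0.0853
```

```bash
python3 - <<'E'
from h import *
s=observe(); print(s['force'],s['tcp_pos'])
c=snap('wrist'); im=c['pixels'].copy()
for p in crate_pts(.540,.2273,6):
    u=proj(c,p); cv2.circle(im,tuple(int(round(a)) for a in u),3,(0,0,255),-1)
cv2.imwrite('pics/w3.png',im)
cr=(.540,.2273,6)
for th in (0,5,10,20,30,40,50,60,67):
    P,Q=tipTCP(cr,th,25+15*min(th/60,1),.065,-.003); print(th,np.round(P,4))
E
```

```text
[ 0.85050698 -0.33412511 -0.62594652] [0.64005919 0.23729613 0.06132955]
0 [0.6355 0.2373 0.0597]
5 [0.629  0.2367 0.0723]
10 [0.6215 0.2359 0.0842]
20 [0.6034 0.234  0.106 ]
30 [0.5818 0.2317 0.1244]
40 [0.5572 0.2291 0.1387]
50 [0.5304 0.2263 0.1487]
60 [0.5022 0.2233 0.1538]
67 [0.4824 0.2212 0.1548]
```

View pics/w3.png

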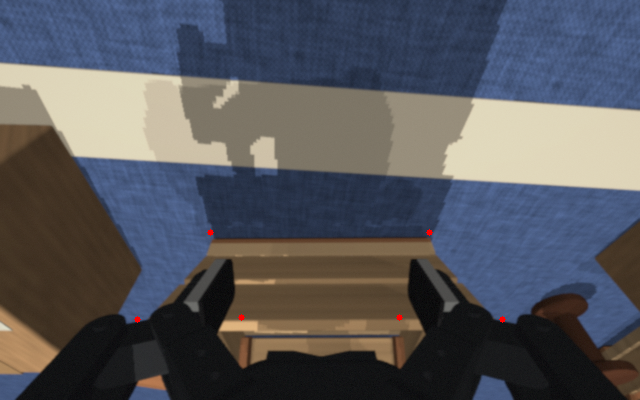

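```bash
python3 - <<'E'
from h import *
cr=(.538,.2273,6)
w=[(*tipTCP(cr,0,25,.065,-.003),1)]
w+=[(*tipTCP(cr,th,25+15*min(th/60,1),.065,-.004),1) for th in (2,4,6,8,10,12,14)]
plan(w,.5)
E
```

```text
8 {"slide": [[-6.5, -0.5, 1.0], [-5.5, 0.0, -3.5], [-4.5, 0.0, -3.0], [-4.5, 0.0, -3.5], [-5.0, 0.0, -3.0], [-5.0, 0.0, -2.5], [-5.0, 0.0, -2.5], [-5.0, 0.0, -2.5]], "turn": [[0.0, 0.0, 0.0], [0.0, -0.01, 0.0], [0.0, 0.0, 0.0], [0.0, -0.01, 0.0], [0.0, -0.01, 0.0], [0.0, -0.01, 0.0], [0.0, -0.01, 0.0], [0.0, -0.01, 0.0]]}
end [0.6119 0.2348 0.0935] max 6.59545297913646 0.5729577951308232
```

Call:
{"op": "apply_moves", "data": {
  "grip": [100,100,100,100,100,100,100,100],
  "slide": [
    [-6.5,-0.5,1],
    [-5.5,0,-3.5],
    [-4.5,0,-3],
    [-4.5,0,-3.5],
    [-5,0,-3],
    [-5,0,-2.5],
    [-5,0,-2.5],
    [-5,0,-2.5]
  ],
  "turn": [
    [0,0,0],
    [0,-0.01,0],
    [0,0,0],
    [0,-0.01,0],
    [0,-0.01,0],
    [0,-0.01,0],
    [0,-0.01,0],
    [0,-0.01,0]
  ]
}}

```text
time: 6.45
tcp_pos: [0.6112, 0.2345, 0.0942]
orientation: [[0.872, 0.106, -0.477], [0.093, -0.994, -0.051], [-0.48, 0.0, -0.877]]
force: [4.0, -0.2, 0.3]
grip_width: 0.0854
```

```bash
python3 - <<'E'
from h import *
s=observe(); print(s['force'],s['tcp_pos'])
cs=snap('scene','s4.png'); ct=snap('wrist','w4.png')
E
```

```text
[ 4.03620324 -0.20370393  0.3069686 ] [0.61124367 0.23445036 0.09420609]
```

View pics/s4.png

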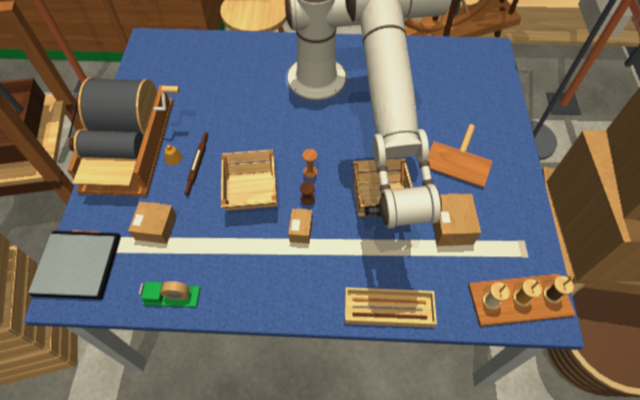

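View pics/w4.png

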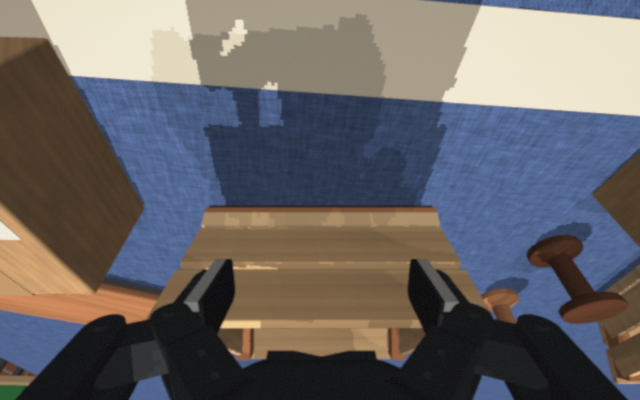

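```bash
cat >> h.py <<'E'
def solve_edge(c,a,b,L=.16,yaw=6):
    """world points of an edge of length L, with ends seen at pixels a (left,+y), b; horizontal edge along crate y"""
    from scipy.optimize import least_squares
    f=lambda p:np.r_[proj(c,np.array(p[:3])+.5*L*np.array([-np.sin(p[3]),np.cos(p[3]),0]))-a,proj(c,np.array(p[:3])-.5*L*np.array([-np.sin(p[3]),np.cos(p[3]),0]))-b]
    r=least_squares(f,[.58,.23,.05,np.radians(yaw)]); return np.round([*r.x[:3],np.degrees(r.x[3])],4)
E
python3 - <<'E'
from h import *
c=snap('wrist')
print(solve_edge(c,(204,207.5),(437.5,207.5)))
print(cv2.imread('pics/w4.png').shape)
for th in(0,5,10,14): 
  for x in(.538,.52):
    P=crate_pts(x,.2273,6,th); print(th,x,[np.round(proj(c,p)).tolist() for p in P[[2,3,6,7]]])
E
```

```text
[0.5916 0.2323 0.0318 6.0539]
(400, 640, 3)
0 0.538 [[428.0, 168.0], [212.0, 168.0], [495.0, 224.0], [143.0, 224.0]]
0 0.52 [[420.0, 186.0], [215.0, 186.0], [476.0, 248.0], [155.0, 248.0]]
5 0.538 [[432.0, 178.0], [208.0, 178.0], [500.0, 260.0], [138.0, 259.0]]
5 0.52 [[423.0, 197.0], [212.0, 196.0], [480.0, 281.0], [151.0, 280.0]]
10 0.538 [[435.0, 190.0], [204.0, 190.0], [504.0, 297.0], [135.0, 297.0]]
10 0.52 [[426.0, 208.0], [209.0, 208.0], [483.0, 315.0], [148.0, 315.0]]
14 0.538 [[438.0, 201.0], [202.0, 201.0], [505.0, 327.0], [133.0, 327.0]]
14 0.52 [[428.0, 218.0], [206.0, 218.0], [484.0, 342.0], [146.0, 342.0]]
```

```bash
python3 - <<'E'
from h import *
cr=(.535,.2273,6)
w=[(*tipTCP(cr,th,25+15*min(th/60,1),.065,-.004),1) for th in np.arange(17.25,17.25+3.25*15.9,3.25)]
print(np.arange(17.25,17.25+3.25*15.9,3.25))
plan(w,.5)
E
```

```text
[17.25 20.5  23.75 27.   30.25 33.5  36.75 40.   43.25 46.5  49.75 53.
 56.25 59.5  62.75 66.  ]
8 {"slide": [[-11.5, -0.5, -1.5], [-8.5, 0.0, -3.0], [-9.0, 0.0, -2.0], [-9.5, 0.0, -1.0], [-9.0, 0.0, -1.0], [-9.0, 0.0, 0.0], [-9.5, 0.0, 0.5], [-9.0, 0.0, 1.5]], "turn": [[0.0, -0.01, 0.0], [0.0, -0.02, 0.0], [0.0, -0.01, 0.0], [0.0, -0.01, 0.0], [0.0, -0.02, 0.0], [0.0, -0.01, 0.0], [0.0, -0.02, 0.0], [0.0, -0.01, 0.0]]}
8 {"slide": [[-9.5, 0.0, 1.5], [-8.5, 0.0, 2.5], [-9.0, 0.0, 3.5], [-8.5, 0.0, 3.5], [-8.0, 0.0, 4.5], [-8.0, 0.0, 5.0], [-7.5, 0.0, 5.0], [-7.5, 0.0, 6.0]], "turn": [[0.0, -0.02, 0.0], [0.0, -0.01, 0.0], [0.0, -0.01, 0.0], [0.0, -0.02, 0.0], [0.0, -0.01, 0.0], [0.0, -0.02, 0.0], [0.0, 0.0, 0.0], [0.0, 0.0, 0.0]]}
end [0.4795 0.2213 0.1541] max 11.6081867662439 1.1459155902616465
```

Call:
{"op": "apply_moves", "data": {
  "grip": [100,100,100,100,100,100,100,100],
  "slide": [
    [-11.5,-0.5,-1.5],
    [-8.5,0,-3],
    [-9,0,-2],
    [-9.5,0,-1],
    [-9,0,-1],
    [-9,0,0],
    [-9.5,0,0.5],
    [-9,0,1.5]
  ],
  "turn": [
    [0,-0.01,0],
    [0,-0.02,0],
    [0,-0.01,0],
    [0,-0.01,0],
    [0,-0.02,0],
    [0,-0.01,0],
    [0,-0.02,0],
    [0,-0.01,0]
  ]
}}

```text
time: 7.6
tcp_pos: [0.5505, 0.2285, 0.1391]
orientation: [[0.815, 0.106, -0.57], [0.086, -0.994, -0.06], [-0.573, -0.0, -0.819]]
force: [3.6, -0.9, 3.8]
grip_width: 0.0854
```

```bash
python3 - <<'E'
from h import *
s=observe(); print(s['force'],s['tcp_pos'])
ct=snap('wrist','w5.png')
E
```

```text
[ 3.61546994 -0.93979771  3.82698512] [0.5504564  0.22845507 0.13908265]
```

View pics/w5.png

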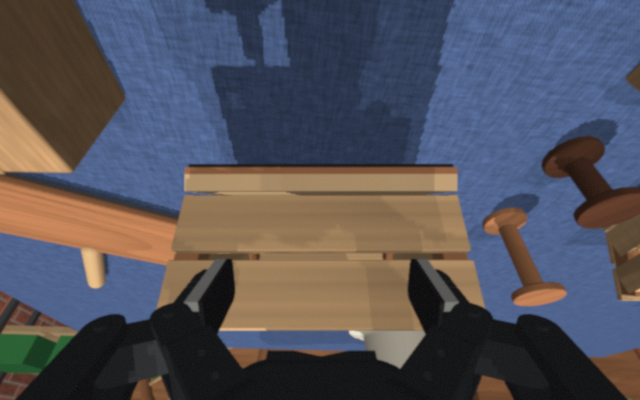

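```bash
python3 - <<'E'
from h import *
c=snap('wrist')
e=solve_edge(c,(185.5,165.5),(457.5,165.5)); th=np.degrees(np.arcsin(e[2]/.125)); print(e,th,e[0]-.125*np.cos(np.radians(th)))
E
```

```text
[0.5613 0.2294 0.0775 6.0705] 38.31613447366574 0.4632247737703349
```

```bash
python3 - <<'E'
from h import *
setcmd(*tipTCP((.535,.2273,6),40,35,.065,-.004)); print(getcmd()[0],observe()['tcp_pos'])
cr=(.5265,.2265,6)
w=[(*tipTCP(cr,th,25+15*min(th/60,1),.065,-.001),1) for th in np.linspace(41,65,8)]
plan(w,.5)
E
```

```text
[0.55122535 0.22900535 0.13845164] [0.55021807 0.22858806 0.13899597]
8 {"slide": [[-8.0, 0.0, 3.0], [-9.5, 0.0, 2.0], [-9.5, 0.0, 3.0], [-9.5, 0.0, 3.5], [-9.0, 0.0, 4.0], [-9.0, 0.0, 5.0], [-8.0, 0.0, 5.5], [-8.0, 0.0, 6.0]], "turn": [[0.0, 0.0, 0.0], [0.0, -0.02, 0.0], [0.0, -0.01, 0.0], [0.0, -0.02, 0.0], [0.0, -0.01, 0.0], [0.0, -0.02, 0.0], [0.0, -0.01, 0.0], [0.0, 0.0, 0.0]]}
end [0.4759 0.2211 0.1559] max 10.295630140987 1.1459155902616465
```

Call:
{"op": "apply_moves", "data": {
  "grip": [100,100,100,100,100,100,100,100],
  "slide": [
    [-8,0,3],
    [-9.5,0,2],
    [-9.5,0,3],
    [-9.5,0,3.5],
    [-9,0,4],
    [-9,0,5],
    [-8,0,5.5],
    [-8,0,6]
  ],
  "turn": [
    [0,0,0],
    [0,-0.02,0],
    [0,-0.01,0],
    [0,-0.02,0],
    [0,-0.01,0],
    [0,-0.02,0],
    [0,-0.01,0],
    [0,0,0]
  ]
}}

```text
time: 8.7
tcp_pos: [0.4747, 0.2205, 0.1556]
orientation: [[0.76, 0.106, -0.641], [0.081, -0.994, -0.068], [-0.645, 0.0, -0.764]]
force: [0.2, -0.1, 1.2]
grip_width: 0.0857
```

```bash
python3 - <<'E'
from h import *
s=observe(); print(s['force'],s['tcp_pos'])
c=snap('wrist','w6.png')
for r in finder.trace(c,'stamp'): print(r['score'],r['position'],r['mask'].sum())
c=snap('scene','s6.png')
for r in finder.trace(c,'stamp'): print(r['score'],r['position'],r['mask'].sum())
E
```

```text
[ 0.24855271 -0.06015733  1.20334033] [0.47467945 0.22045952 0.15561816]
0.68 [65.5, 159.5] 12136
0.57 [321.9, 204.1] 64756
0.87 [362.6, 169.2] 832
0.67 [324.6, 248.4] 5641
```

View pics/w6.png

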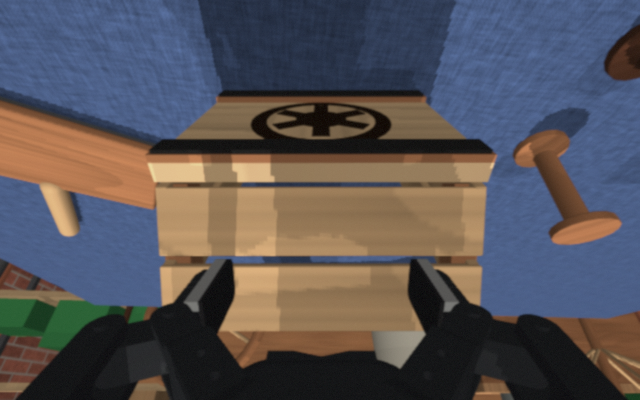

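View pics/s6.png

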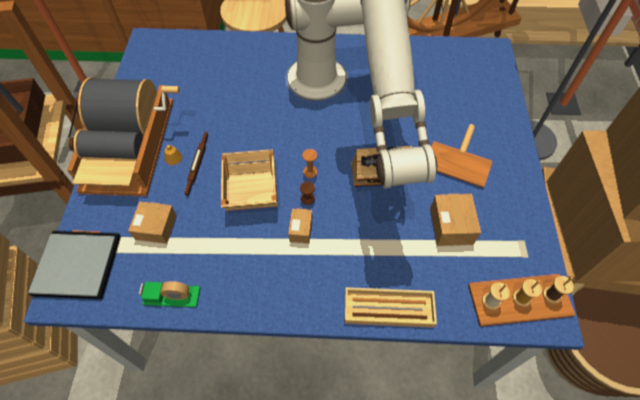

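```bash
python3 - <<'E'
from h import *
c=snap('wrist')
a=solve_edge(c,(149,154),(495,154)); b=solve_edge(c,(219,93),(427,93)); print(a,b)
print(np.degrees(np.arctan2(a[2]-b[2],np.hypot(*(a[:2]-b[:2])))), np.degrees(np.arcsin(a[2]/.125)))
E
```

```text
[0.5128 0.2239 0.1132 6.0593] [0.4704 0.2183 0.0108 6.0508]
67.3317392633192 64.90421458695027
```

```bash
python3 - <<'E'
from h import *
cr=(.525,.2260,6)
p,R=getcmd()
plan([(*tipTCP(cr,66.5,40,.065,-.001),2),(*tipTCP(cr,66.5,40,.065,-.001),5)],.5)
w=[(*tipTCP(cr,th,25+15*min(th/60,1),.065,0),1) for th in np.linspace(63.5,3,22)]
w+=[(*tipTCP(cr,th,25,.065,0),1) for th in (2,1,0,-1)]+[(*tipTCP(cr,0,25,.065,.015),2)]
plan(w,.5)
E
```

```text
7 {"slide": [[-2.0, 0.0, 1.5], [-2.5, 0.0, 2.0], [0.0, 0.0, 0.0], [0.0, 0.0, 0.0], [0.0, 0.0, 0.0], [0.0, 0.0, 0.0], [0.0, 0.0, 0.0]], "turn": [[0.0, 0.0, 0.0], [0.0, 0.0, 0.0], [0.0, 0.0, 0.0], [0.0, 0.0, 0.0], [0.0, 0.0, 0.0], [0.0, 0.0, 0.0], [0.0, 0.0, 0.0]]}
end [0.4703 0.2205 0.1562] max 3.2015621187164243 0.0
8 {"slide": [[7.0, 0.0, -6.5], [6.5, 0.0, -4.5], [7.0, 0.0, -4.5], [7.5, 0.0, -4.5], [7.5, 0.0, -3.5], [8.0, 0.0, -3.5], [8.0, 0.0, -2.5], [8.0, 0.0, -2.0]], "turn": [[0.0, 0.0, 0.0], [0.0, 0.0, 0.0], [0.0, 0.01, 0.0], [0.0, 0.02, 0.0], [0.0, 0.01, 0.0], [0.0, 0.01, 0.0], [0.0, 0.01, 0.0], [0.0, 0.02, 0.0]]}
8 {"slide": [[8.0, 0.0, -2.0], [8.5, 0.0, -1.0], [8.0, 0.0, -0.5], [8.5, 0.0, -0.5], [8.5, 0.0, 0.5], [8.0, 0.0, 1.0], [8.5, 0.0, 1.5], [8.0, 0.0, 1.5]], "turn": [[0.0, 0.01, 0.0], [0.0, 0.01, 0.0], [0.0, 0.01, 0.0], [0.0, 0.02, 0.0], [0.0, 0.01, 0.0], [0.0, 0.01, 0.0], [0.0, 0.01, 0.0], [0.0, 0.02, 0.0]]}
8 {"slide": [[8.0, 0.0, 2.5], [7.5, 0.0, 3.0], [7.5, 0.0, 3.5], [7.5, 0.0, 4.0], [7.0, 0.0, 4.0], [7.0, 0.0, 5.0], [2.0, 0.0, 1.5], [2.5, 0.0, 2.0]], "turn": [[0.0, 0.01, 0.0], [0.0, 0.01, 0.0], [0.0, 0.01, 0.0], [0.0, 0.02, 0.0], [0.0, 0.01, 0.0], [0.0, 0.01, 0.0], [0.0, 0.01, 0.0], [0.0, 0.0, 0.0]]}
4 {"slide": [[2.0, 0.0, 2.0], [2.0, 0.0, 2.0], [6.5, 0.0, -1.5], [6.5, 0.0, -1.5]], "turn": [[0.0, 0.0, 0.0], [0.0, 0.0, 0.0], [0.0, 0.0, 0.0], [0.0, 0.0, 0.0]]}
end [0.6371 0.238  0.0528] max 9.5524865872714 1.1459155902616465
```

Call:
{"op": "apply_moves", "data": {
  "grip": [100,100,100,100,100,100,100],
  "slide": [
    [-2,0,1.5],
    [-2.5,0,2],
    [0,0,0],
    [0,0,0],
    [0,0,0],
    [0,0,0],
    [0,0,0]
  ],
  "turn": [
    [0,0,0],
    [0,0,0],
    [0,0,0],
    [0,0,0],
    [0,0,0],
    [0,0,0],
    [0,0,0]
  ]
}}

```text
time: 9.82
tcp_pos: [0.4703, 0.22, 0.1566]
orientation: [[0.761, 0.106, -0.64], [0.081, -0.994, -0.068], [-0.643, -0.0, -0.766]]
force: [4.9, -0.3, 4.1]
grip_width: 0.0856
```

```bash
python3 - <<'E'
from h import *
s=observe(); print(s['force'],s['tcp_pos'])
c=snap('wrist','w7.png')
E
```

```text
[ 4.8614995  -0.27289065  4.07969941] [0.47032298 0.21996694 0.15655934]
```

View pics/w7.png

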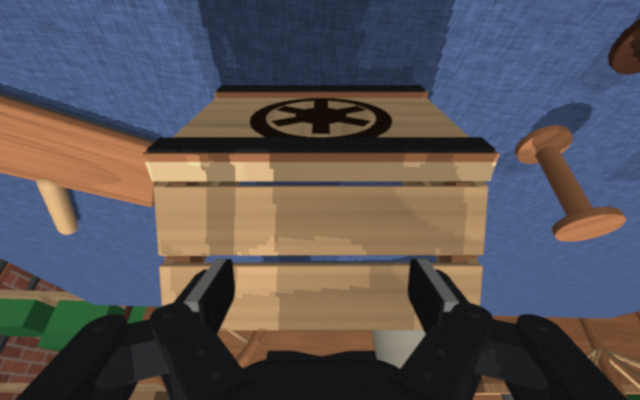

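Call:
{"op": "apply_moves", "data": {
  "grip": [100,100,100,100,100,100,100,100],
  "slide": [
    [7,0,-6.5],
    [6.5,0,-4.5],
    [7,0,-4.5],
    [7.5,0,-4.5],
    [7.5,0,-3.5],
    [8,0,-3.5],
    [8,0,-2.5],
    [8,0,-2]
  ],
  "turn": [
    [0,0,0],
    [0,0,0],
    [0,0.01,0],
    [0,0.02,0],
    [0,0.01,0],
    [0,0.01,0],
    [0,0.01,0],
    [0,0.02,0]
  ]
}}

```text
time: 10.88
tcp_pos: [0.5366, 0.227, 0.1434]
orientation: [[0.81, 0.105, -0.576], [0.086, -0.994, -0.061], [-0.58, -0.0, -0.815]]
force: [1.8, 0.5, 1.6]
grip_width: 0.0858
```

Call:
{"op": "apply_moves", "data": {
  "grip": [100,100,100,100,100,100,100,100],
  "slide": [
    [8,0,-2],
    [8.5,0,-1],
    [8,0,-0.5],
    [8.5,0,-0.5],
    [8.5,0,0.5],
    [8,0,1],
    [8.5,0,1.5],
    [8,0,1.5]
  ],
  "turn": [
    [0,0.01,0],
    [0,0.01,0],
    [0,0.01,0],
    [0,0.02,0],
    [0,0.01,0],
    [0,0.01,0],
    [0,0.01,0],
    [0,0.02,0]
  ]
}}

```text
time: 11.88
tcp_pos: [0.5916, 0.2328, 0.1064]
orientation: [[0.864, 0.105, -0.492], [0.092, -0.994, -0.052], [-0.495, -0.0, -0.869]]
force: [4.6, 0.3, 2.7]
grip_width: 0.0856
```

```bash
python3 - <<'E'
from h import *
s=observe(); print(s['force'],s['tcp_pos'])
c=snap('wrist','w8.png')
E
```

```text
[4.61887588 0.34297887 2.73297219] [0.59159061 0.23281315 0.10643356]
```

View pics/w8.png

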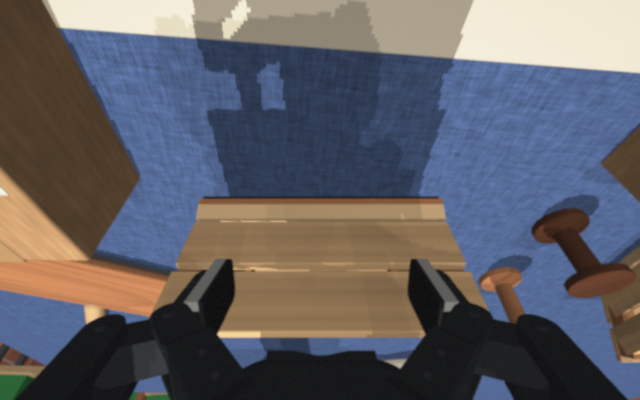

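Call:
{"op": "apply_moves", "data": {
  "grip": [100,100,100,100,100,100,100,100],
  "slide": [
    [8,0,2.5],
    [7.5,0,3],
    [7.5,0,3.5],
    [7.5,0,4],
    [7,0,4],
    [7,0,5],
    [2,0,1.5],
    [2.5,0,2]
  ],
  "turn": [
    [0,0.01,0],
    [0,0.01,0],
    [0,0.01,0],
    [0,0.02,0],
    [0,0.01,0],
    [0,0.01,0],
    [0,0.01,0],
    [0,0,0]
  ]
}}

```text
time: 12.92
tcp_pos: [0.6214, 0.2361, 0.0609]
orientation: [[0.899, 0.106, -0.425], [0.096, -0.994, -0.045], [-0.427, 0.0, -0.904]]
force: [0.9, -0.0, -1.5]
grip_width: 0.0853
```

```bash
python3 - <<'E'
from h import *
s=observe(); print(s['force'],s['tcp_pos'])
c=snap('wrist','w9.png')
E
```

```text
[ 0.94099655 -0.04102571 -1.46395772] [0.62135186 0.23609355 0.06086486]
```

View pics/w9.png

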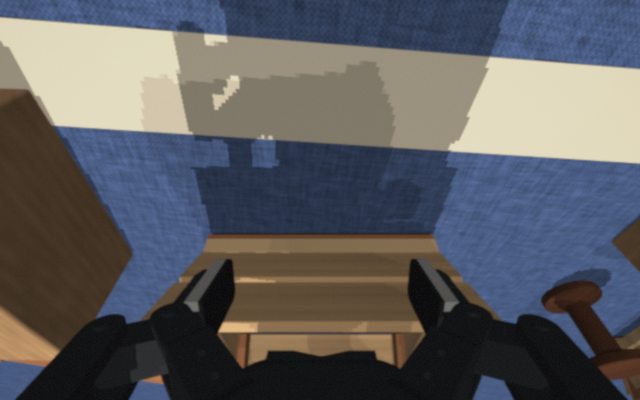

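Call:
{"op": "apply_moves", "data": {
  "grip": [100,100,100,100],
  "slide": [
    [2,0,2],
    [2,0,2],
    [6.5,0,-1.5],
    [6.5,0,-1.5]
  ],
  "turn": [
    [0,0,0],
    [0,0,0],
    [0,0,0],
    [0,0,0]
  ]
}}

```text
time: 13.48
tcp_pos: [0.6371, 0.2377, 0.053]
orientation: [[0.9, 0.106, -0.424], [0.096, -0.994, -0.045], [-0.426, -0.0, -0.905]]
force: [0.2, -0.2, -0.1]
grip_width: 0.0856
```

```bash
python3 - <<'E'
from h import *
s=observe(); print(s['force'],s['tcp_pos'])
c=snap('wrist','w10.png'); im=c['pixels']
cr=(.525,.2260,6)
for p in crate_pts(*cr):
    u=proj(c,p); cv2.circle(im,tuple(int(round(a)) for a in u),3,(0,0,255),-1)
cv2.imwrite('pics/w10.png',im)
p,R=getcmd(); print(p)
E
```

```text
[ 0.17267434 -0.15126783 -0.11199781] [0.6371203  0.23770996 0.05298986]
[0.63710806 0.23803199 0.05284456]
```

View pics/w10.png

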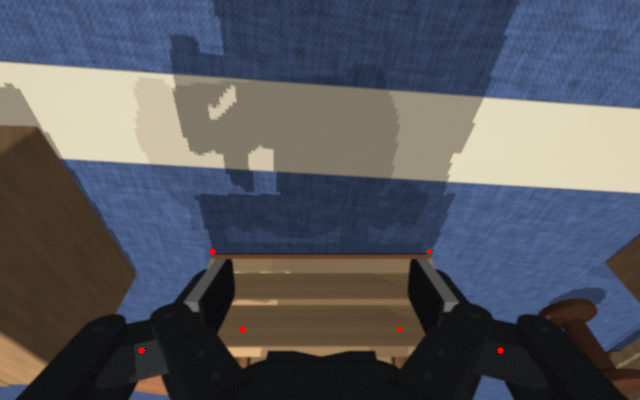

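```bash
python3 - <<'E'
from h import *
cr=(.5095,-.181,8.2)
P,Q=tipTCP(cr,0,25,.065,.025); P2,_=tipTCP(cr,0,25,.065,.002); print(P,P2)
plan([((.66,.235,.12),Rtool(6,25),2),((.655,.17,.18),Rtool(6.5,25),2),((.64,-.12,.17),Q,6),(P+[.01,0,.07],Q,3),(P,Q,3),(P2,Q,3)],1)
E
```

```text
[ 0.63009825 -0.16362153  0.04890232] [ 0.60908834 -0.1666491   0.05776768]
8 {"slide": [[-4.0, 3.0, -35.0], [-4.0, 2.0, -35.0], [-18.0, 32.0, -25.0], [-19.0, 33.0, -25.0], [-7.0, 48.0, 5.0], [-6.0, 47.0, 5.0], [-7.0, 48.0, 5.0], [-7.0, 47.0, 5.0]], "turn": [[0.0, 0.0, 0.0], [0.0, 0.0, 0.0], [0.0, 0.0, 0.0], [0.0, 0.0, -0.01], [0.0, 0.0, 0.0], [-0.01, 0.0, -0.01], [0.0, 0.0, 0.0], [0.0, 0.0, -0.01]]}
8 {"slide": [[-7.0, 48.0, 5.0], [-8.0, 47.0, 6.0], [6.0, 14.0, 16.0], [5.0, 15.0, 16.0], [6.0, 14.0, 17.0], [7.0, 0.0, 22.0], [7.0, -1.0, 23.0], [6.0, 0.0, 22.0]], "turn": [[0.0, 0.0, 0.0], [-0.01, 0.0, 0.0], [0.0, 0.0, 0.0], [0.0, 0.0, 0.0], [0.0, 0.0, 0.0], [0.0, 0.0, 0.0], [0.0, 0.0, 0.0], [0.0, 0.0, 0.0]]}
3 {"slide": [[-8.0, 0.0, 0.0], [-7.0, 0.0, 1.0], [-8.0, 0.0, 0.0]], "turn": [[0.0, 0.0, 0.0], [0.0, 0.0, 0.0], [0.0, 0.0, 0.0]]}
end [ 0.6089 -0.167   0.0582] max 48.76474136094644 0.8102846845413955
```

Call:
{"op": "apply_moves", "data": {
  "grip": [100,100,100,100,100,100,100,100],
  "slide": [
    [-4,3,-35],
    [-4,2,-35],
    [-18,32,-25],
    [-19,33,-25],
    [-7,48,5],
    [-6,47,5],
    [-7,48,5],
    [-7,47,5]
  ],
  "turn": [
    [0,0,0],
    [0,0,0],
    [0,0,0],
    [0,0,-0.01],
    [0,0,0],
    [-0.01,0,-0.01],
    [0,0,0],
    [0,0,-0.01]
  ]
}}

```text
time: 14.52
tcp_pos: [0.6448, -0.025, 0.1739]
orientation: [[0.896, 0.137, -0.422], [0.126, -0.991, -0.055], [-0.426, -0.004, -0.905]]
force: [-0.4, -0.3, -0.3]
grip_width: 0.0853
```

Call:
{"op": "apply_moves", "data": {
  "grip": [100,100,100,100,100,100,100,100],
  "slide": [
    [-7,48,5],
    [-8,47,6],
    [6,14,16],
    [5,15,16],
    [6,14,17],
    [7,0,22],
    [7,-1,23],
    [6,0,22]
  ],
  "turn": [
    [0,0,0],
    [-0.01,0,0],
    [0,0,0],
    [0,0,0],
    [0,0,0],
    [0,0,0],
    [0,0,0],
    [0,0,0]
  ]
}}

```text
time: 15.52
tcp_pos: [0.6293, -0.1633, 0.0472]
orientation: [[0.895, 0.142, -0.422], [0.127, -0.99, -0.064], [-0.427, 0.004, -0.904]]
force: [0.2, 0.8, -0.6]
grip_width: 0.0853
```

```bash
python3 - <<'E'
from h import *
s=observe(); print(s['force'],s['tcp_pos'])
c=snap('wrist','w11.png'); im=c['pixels']
for p in crate_pts(.5095,-.181,8.2):
    u=proj(c,p); cv2.circle(im,tuple(int(round(a)) for a in u),3,(0,0,255),-1)
cv2.imwrite('pics/w11.png',im)
E
```

```text
[ 0.16569726  0.84469474 -0.60698148] [ 0.62930672 -0.16332139  0.04717253]
```

View pics/w11.png

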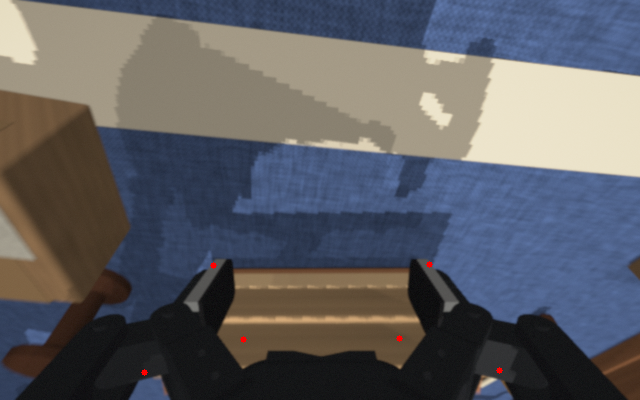

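```bash
python3 - <<'E'
from h import *
cr=(.507,-.181,8.2)
w=[(*tipTCP(cr,0,25,.067,-.003),3+1)]
w+=[(*tipTCP(cr,th,25+15*min(th/60,1),.067,-.003),1) for th in np.linspace(3,30,12)]
plan(w,.5)
E
```

```text
8 {"slide": [[-1.5, 0.0, 0.0], [-2.0, -0.5, -0.5], [-1.5, 0.0, 0.0], [-2.0, 0.0, 0.0], [-6.5, 0.0, -5.5], [-6.0, 0.0, -4.0], [-6.0, 0.0, -3.5], [-6.0, 0.0, -3.5]], "turn": [[0.0, 0.0, 0.0], [0.0, 0.0, 0.0], [0.0, 0.0, 0.0], [0.0, 0.0, 0.0], [0.0, -0.01, 0.0], [0.0, -0.01, 0.0], [0.0, -0.01, 0.0], [0.0, -0.01, 0.0]]}
8 {"slide": [[-6.5, 0.0, -3.0], [-6.5, 0.0, -2.5], [-6.5, 0.0, -2.5], [-7.0, 0.0, -2.0], [-6.5, 0.0, -1.5], [-7.0, 0.0, -1.5], [-7.0, 0.0, -1.0], [-7.0, 0.0, -0.5]], "turn": [[0.0, -0.01, 0.0], [0.0, -0.01, 0.0], [0.0, -0.01, 0.0], [0.0, -0.01, 0.0], [0.0, -0.01, -0.01], [0.0, -0.01, 0.0], [0.0, -0.02, 0.0], [0.0, -0.01, 0.0]]}
end [ 0.5486 -0.1749  0.1266] max 8.514693182963201 1.1459155902616465
```

Call:
{"op": "apply_moves", "data": {
  "grip": [100,100,100,100,100,100,100],
  "slide": [
    [-8,0,0],
    [-7,0,1],
    [-8,0,0],
    [-1.5,0,0],
    [-2,-0.5,-0.5],
    [-1.5,0,0],
    [-2,0,0]
  ],
  "turn": [
    [0,0,0],
    [0,0,0],
    [0,0,0],
    [0,0,0],
    [0,0,0],
    [0,0,0],
    [0,0,0]
  ]
}}

```text
time: 16.45
tcp_pos: [0.6032, -0.1678, 0.0617]
orientation: [[0.897, 0.141, -0.42], [0.126, -0.99, -0.065], [-0.425, 0.006, -0.905]]
force: [2.9, -0.4, -1.1]
grip_width: 0.0853
```

Call:
{"op": "apply_moves", "data": {
  "grip": [100,100,100,100,100,100,100],
  "slide": [
    [-6.5,0,-5.5],
    [-6,0,-4],
    [-6,0,-3.5],
    [-6,0,-3.5],
    [-6.5,0,-3],
    [-6.5,0,-2.5],
    [-6.5,0,-2.5]
  ],
  "turn": [
    [0,-0.01,0],
    [0,-0.01,0],
    [0,-0.01,0],
    [0,-0.01,0],
    [0,-0.01,0],
    [0,-0.01,0],
    [0,-0.01,0]
  ]
}}

```text
time: 17.32
tcp_pos: [0.5745, -0.1716, 0.1039]
orientation: [[0.864, 0.141, -0.483], [0.12, -0.99, -0.074], [-0.489, 0.005, -0.872]]
force: [-0.2, 0.3, -1.3]
grip_width: 0.0851
```

```bash
python3 - <<'E'
from h import *
s=observe(); print(s['force'],s['tcp_pos'])
c=snap('wrist','w12.png'); im=c['pixels']
E
```

```text
[-0.16611366  0.28518209 -1.26969207] [ 0.57449279 -0.17161327  0.1039242 ]
```

View pics/w12.png

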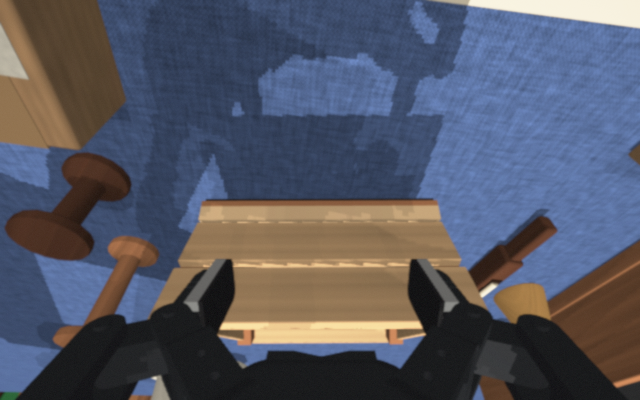

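```bash
python3 - <<'E'
from h import *
s=observe(); print(s['force'],s['tcp_pos'])
c=snap('wrist')
e=solve_edge(c,(201,201),(439.5,201),yaw=8); th=np.degrees(np.arcsin(e[2]/.125)); print(e,th,'centre now',e[:2]+(.0625-.125*np.cos(np.radians(th)))*np.array([np.cos(np.radians(e[3])),np.sin(np.radians(e[3]))])-[.0,0])
E
```

```text
[ 1.93608649  0.40519629 -1.17568419] [ 0.57443919 -0.17174768  0.10450613]
[ 0.5604 -0.174   0.0421  7.754 ] 19.682032245006358 centre now [ 0.50570767 -0.18144719]
```

```bash
python3 - <<'E'
from h import *
th=np.linspace(3,30,12)[6]; setcmd(*tipTCP((.507,-.181,8.2),th,25+15*th/60,.067,-.003)); print(getcmd()[0])
cr=(.5055,-.1815,8.0)
w=[(*tipTCP(cr,th,25+15*min(th/60,1),.067,-.002),1) for th in np.linspace(20,65.5,16)]
plan(w,.5)
E
```

```text
[ 0.5747263  -0.17124049  0.10351093]
8 {"slide": [[-6.5, 0.5, -1.5], [-9.0, 0.0, -2.0], [-8.5, 0.0, -1.5], [-8.5, 0.0, -1.0], [-9.0, 0.0, 0.0], [-8.5, 0.0, 0.0], [-9.0, 0.0, 1.0], [-8.5, 0.0, 1.5]], "turn": [[0.0, -0.01, 0.0], [0.0, -0.01, 0.0], [0.0, -0.02, 0.0], [0.0, -0.01, 0.0], [0.0, -0.01, 0.0], [0.0, -0.02, 0.0], [0.0, -0.01, 0.0], [0.0, -0.01, 0.0]]}
8 {"slide": [[-9.0, 0.0, 2.0], [-8.0, 0.0, 2.5], [-8.5, -0.5, 3.0], [-8.0, 0.0, 3.5], [-8.0, 0.0, 4.5], [-7.5, 0.0, 4.5], [-7.0, 0.0, 5.0], [-7.0, 0.0, 5.5]], "turn": [[0.0, -0.02, 0.0], [0.0, -0.01, 0.0], [0.0, -0.01, 0.0], [0.0, -0.02, 0.0], [0.0, -0.01, 0.0], [0.0, -0.01, 0.0], [0.0, 0.0, 0.0], [0.0, 0.0, 0.0]]}
end [ 0.4517 -0.189   0.1571] max 9.219544457292887 1.1459155902616465
```

Call:
{"op": "apply_moves", "data": {
  "grip": [100,100,100,100,100,100,100,100],
  "slide": [
    [-6.5,0.5,-1.5],
    [-9,0,-2],
    [-8.5,0,-1.5],
    [-8.5,0,-1],
    [-9,0,0],
    [-8.5,0,0],
    [-9,0,1],
    [-8.5,0,1.5]
  ],
  "turn": [
    [0,-0.01,0],
    [0,-0.01,0],
    [0,-0.02,0],
    [0,-0.01,0],
    [0,-0.01,0],
    [0,-0.02,0],
    [0,-0.01,0],
    [0,-0.01,0]
  ]
}}

```text
time: 18.42
tcp_pos: [0.519, -0.1799, 0.1425]
orientation: [[0.811, 0.141, -0.567], [0.112, -0.99, -0.085], [-0.574, 0.005, -0.819]]
force: [2.5, 0.7, 3.8]
grip_width: 0.0855
```

Call:
{"op": "apply_moves", "data": {
  "grip": [100,100,100,100,100,100],
  "slide": [
    [-9,0,2],
    [-8,0,2.5],
    [-8.5,-0.5,3],
    [-8,0,3.5],
    [-8,0,4.5],
    [-7.5,0,4.5]
  ],
  "turn": [
    [0,-0.02,0],
    [0,-0.01,0],
    [0,-0.01,0],
    [0,-0.02,0],
    [0,-0.01,0],
    [0,-0.01,0]
  ]
}}

```text
time: 19.18
tcp_pos: [0.468, -0.1864, 0.1556]
orientation: [[0.763, 0.141, -0.631], [0.105, -0.99, -0.094], [-0.638, 0.005, -0.77]]
force: [-0.1, -0.7, 1.3]
grip_width: 0.0858
```

```bash
python3 - <<'E'
from h import *
s=observe(); print(s['force'],s['tcp_pos'])
c=snap('wrist','w13.png'); im=c['pixels']
E
```

```text
[-0.10150863 -0.7025302   1.25291621] [ 0.46797001 -0.18636942  0.15561223]
```

View pics/w13.png

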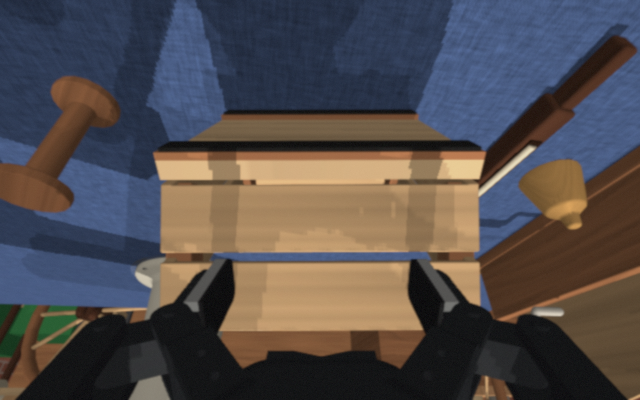

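Call:
{"op": "apply_moves", "data": {
  "grip": [100,100,100,100],
  "slide": [
    [-7,0,5],
    [-7,0,5.5],
    [0,0,0],
    [0,0,0]
  ],
  "turn": [
    [0,0,0],
    [0,0,0],
    [0,0,0],
    [0,0,0]
  ]
}}

```text
time: 19.73
tcp_pos: [0.4515, -0.1888, 0.1565]
orientation: [[0.764, 0.141, -0.629], [0.105, -0.99, -0.094], [-0.636, 0.005, -0.771]]
force: [0.7, 0.1, 0.8]
grip_width: 0.0853
```

```bash
python3 - <<'E'
from h import *
s=observe(); print(s['force'],s['tcp_pos'])
c=snap('wrist','w14.png'); im=c['pixels']
E
```

```text
[0.71070051 0.06764764 0.7799011 ] [ 0.45146084 -0.18879354  0.15646776]
```

View pics/w14.png

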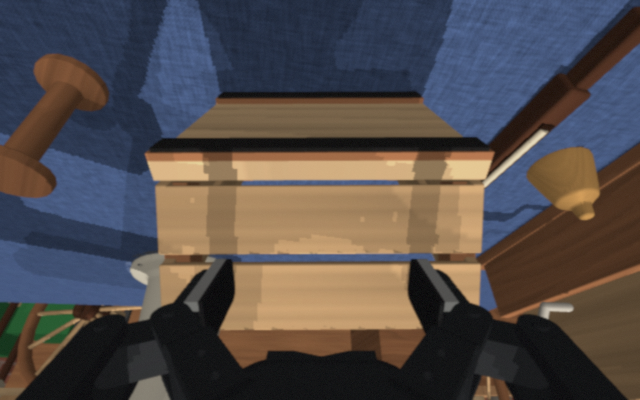

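```bash
python3 - <<'E'
from h import *
c=snap('wrist')
a=solve_edge(c,(147,153),(493.5,153),yaw=8); b=solve_edge(c,(219,94),(423,94),yaw=8); print(a,b)
print(np.degrees(np.arctan2(a[2]-b[2],np.hypot(*(a[:2]-b[:2])))), np.degrees(np.arcsin(a[2]/.125)))
t=np.radians(65.5);print('centre now',a[:2]+(.0625-.125*np.cos(t))*np.array([np.cos(np.radians(8)),np.sin(np.radians(8))]))
cr=(.504,-.1817,8)
plan([(*tipTCP(cr,67,40,.067,-.002),2),(*tipTCP(cr,67,40,.067,-.002),4)],.5)
w=[(*tipTCP(cr,th,25+15*min(th/60,1),.067,0),1) for th in np.linspace(64,3,22)]
w+=[(*tipTCP(cr,th,25,.067,0),1) for th in (2,1,0,-1)]+[(*tipTCP(cr,0,25,.067,.015),2)]
plan(w,.5)
E
```

```text
[ 0.4897 -0.1837  0.114   7.7809] [ 0.4449 -0.1908  0.0082  7.8725]
66.79396823021982 65.78321658670752
centre now [ 0.50025957 -0.18221595]
6 {"slide": [[-2.0, 0.0, 2.0], [-2.5, 0.0, 2.0], [0.0, 0.0, 0.0], [0.0, 0.0, 0.0], [0.0, 0.0, 0.0], [0.0, 0.0, 0.0]], "turn": [[0.0, 0.0, 0.0], [0.0, 0.0, 0.0], [0.0, 0.0, 0.0], [0.0, 0.0, 0.0], [0.0, 0.0, 0.0], [0.0, 0.0, 0.0]]}
end [ 0.4457 -0.1898  0.1569] max 3.2015621187164243 0.0
8 {"slide": [[7.0, 0.0, -7.5], [7.0, 0.0, -5.0], [7.0, 0.0, -5.0], [7.5, 0.0, -4.0], [7.5, 0.0, -4.0], [8.0, 0.0, -3.5], [8.0, 0.5, -3.0], [8.0, 0.0, -2.5]], "turn": [[0.0, 0.0, 0.0], [0.0, 0.0, 0.0], [0.0, 0.0, 0.0], [0.0, 0.02, 0.0], [0.0, 0.01, 0.0], [0.0, 0.01, 0.0], [0.0, 0.01, 0.0], [0.0, 0.02, 0.0]]}
8 {"slide": [[8.5, 0.0, -1.5], [8.0, 0.0, -1.5], [8.5, 0.0, -1.0], [8.5, 0.0, 0.0], [8.5, 0.0, 0.0], [8.5, 0.0, 1.0], [8.5, 0.0, 1.0], [8.0, 0.0, 2.0]], "turn": [[0.0, 0.01, 0.0], [0.0, 0.01, 0.0], [0.0, 0.01, 0.0], [0.0, 0.02, 0.0], [0.0, 0.01, 0.0], [0.0, 0.01, 0.0], [0.0, 0.02, 0.0], [0.0, 0.01, 0.0]]}
8 {"slide": [[8.5, 0.0, 2.5], [7.5, 0.0, 3.0], [8.0, 0.0, 3.5], [7.5, 0.0, 3.5], [7.0, 0.0, 4.5], [7.0, 0.0, 4.5], [2.5, 0.0, 2.0], [2.0, 0.0, 1.5]], "turn": [[0.0, 0.01, 0.0], [0.0, 0.01, 0.0], [0.0, 0.02, 0.0], [0.0, 0.01, 0.0], [0.0, 0.01, 0.0], [0.0, 0.01, 0.0], [0.0, 0.02, 0.0], [0.0, 0.0, 0.0]]}
4 {"slide": [[2.5, 0.0, 2.0], [2.0, 0.0, 2.0], [6.5, 0.0, -1.0], [6.5, 0.0, -1.5]], "turn": [[0.0, 0.0, 0.0], [0.0, 0.0, 0.0], [0.0, 0.0, 0.0], [0.0, 0.0, 0.0]]}
end [ 0.6165 -0.1657  0.0548] max 10.259142264341596 1.1459155902616465
```

Call:
{"op": "apply_moves", "data": {
  "grip": [100,100,100,100,100,100],
  "slide": [
    [-2,0,2],
    [-1,0,1],
    [0,0,0],
    [0,0,0],
    [0,0,0],
    [0,0,0]
  ],
  "turn": [
    [0,0,0],
    [0,0,0],
    [0,0,0],
    [0,0,0],
    [0,0,0],
    [0,0,0]
  ]
}}

```text
time: 20.58
tcp_pos: [0.4475, -0.1894, 0.1563]
orientation: [[0.764, 0.141, -0.629], [0.105, -0.99, -0.094], [-0.636, 0.005, -0.772]]
force: [3.6, 0.4, 1.1]
grip_width: 0.0854
```

Call:
{"op": "apply_moves", "data": {
  "grip": [100,100,100,100,100,100,100,100],
  "slide": [
    [5.5,0,-6.5],
    [7,0,-5],
    [7,0,-5],
    [7.5,0,-4],
    [7.5,0,-4],
    [8,0,-3.5],
    [8,0.5,-3],
    [8,0,-2.5]
  ],
  "turn": [
    [0,0,0],
    [0,0,0],
    [0,0,0],
    [0,0.02,0],
    [0,0.01,0],
    [0,0.01,0],
    [0,0.01,0],
    [0,0.02,0]
  ]
}}

```text
time: 21.58
tcp_pos: [0.5141, -0.1804, 0.1455]
orientation: [[0.807, 0.141, -0.574], [0.112, -0.99, -0.086], [-0.58, 0.005, -0.814]]
force: [0.6, 0.5, -0.3]
grip_width: 0.0854
```

Call:
{"op": "apply_moves", "data": {
  "grip": [100,100,100,100,100,100,100,100],
  "slide": [
    [8.5,0,-1.5],
    [8,0,-1.5],
    [8.5,0,-1],
    [8.5,0,0],
    [8.5,0,0],
    [8.5,0,1],
    [8.5,0,1],
    [8,0,2]
  ],
  "turn": [
    [0,0.01,0],
    [0,0.01,0],
    [0,0.01,0],
    [0,0.02,0],
    [0,0.01,0],
    [0,0.01,0],
    [0,0.02,0],
    [0,0.01,0]
  ]
}}

```text
time: 22.58
tcp_pos: [0.5697, -0.1727, 0.1088]
orientation: [[0.86, 0.141, -0.49], [0.12, -0.99, -0.074], [-0.496, 0.005, -0.868]]
force: [2.2, 1.3, 0.2]
grip_width: 0.0855
```

Call:
{"op": "apply_moves", "data": {
  "grip": [100,100,100,100,100,100,100,100],
  "slide": [
    [8.5,0,2.5],
    [7.5,0,3],
    [8,0,3.5],
    [7.5,0,3.5],
    [7,0,4.5],
    [7,0,4.5],
    [2.5,0,2],
    [2,0,1.5]
  ],
  "turn": [
    [0,0.01,0],
    [0,0.01,0],
    [0,0.02,0],
    [0,0.01,0],
    [0,0.01,0],
    [0,0.01,0],
    [0,0.02,0],
    [0,0,0]
  ]
}}

```text
time: 23.58
tcp_pos: [0.6011, -0.1684, 0.0634]
orientation: [[0.9, 0.141, -0.413], [0.126, -0.99, -0.063], [-0.417, 0.005, -0.909]]
force: [1.9, -0.2, -1.2]
grip_width: 0.0854
```

Call:
{"op": "apply_moves", "data": {
  "grip": [100,100,100,100],
  "slide": [
    [2.5,0,2],
    [2,0,2],
    [6.5,0,-1],
    [6.5,0,-1.5]
  ],
  "turn": [
    [0,0,0],
    [0,0,0],
    [0,0,0],
    [0,0,0]
  ]
}}

```text
time: 24.08
tcp_pos: [0.6171, -0.1663, 0.0549]
orientation: [[0.9, 0.141, -0.412], [0.126, -0.99, -0.064], [-0.417, 0.005, -0.909]]
force: [-0.1, -0.0, 1.0]
grip_width: 0.0855
```

```bash
python3 - <<'E'
from h import *
s=observe(); print(s['force'],s['tcp_pos'],getcmd()[0])
c=snap('wrist','w15.png'); im=c['pixels']
for p in crate_pts(.502,-.182,8):
    u=proj(c,p); cv2.circle(im,tuple(int(round(a)) for a in u),3,(0,0,255),-1)
cv2.imwrite('pics/w15.png',im)
E
```

```text
[-0.12959231 -0.03459815  0.98045274] [ 0.61713291 -0.16632158  0.0548623 ] [ 0.6164792  -0.16572897  0.05477246]
```

View pics/w15.png

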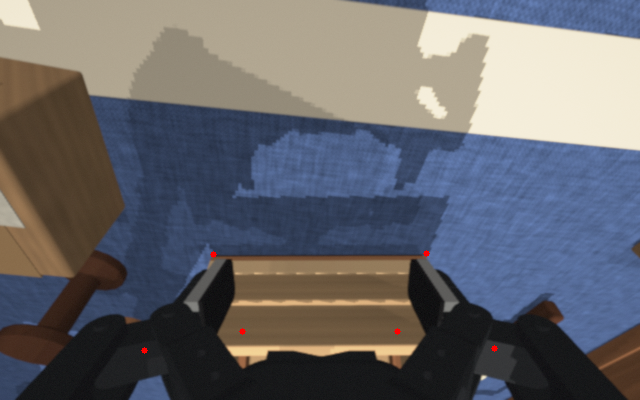

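```bash
python3 - <<'E'
from h import *
c=snap('wrist'); cs=snap('scene','s16.png'); ct=snap('top','t16.png')
def line(c,box=None):
    hsv=cv2.cvtColor(c['pixels'],cv2.COLOR_BGR2HSV).astype(int)
    m=((hsv[...,1]<75)&(hsv[...,2]>120)&(hsv[...,0]<50))
    pts=[]
    for col in range(0,640,4):
        rows=np.nonzero(m[:,col])[0]
        if len(rows)<4: continue
        sp=np.split(rows,np.nonzero(np.diff(rows)>1)[0]+1)
        for s in sp:
            a=ray(c,(col,s[0]-.5)); b=ray(c,(col,s[-1]+.5))
            w=abs(a[0]-b[0])
            if .045<w<.056 and .6<a[0]<.78 and s[0]>0 and s[-1]<399: pts.append((*((a+b)/2)[:2],w))
    P=np.array(pts)
    if len(P)<8: print('few',len(P));return
    k=np.polyfit(P[:,1],P[:,0],1); r=P[:,0]-np.polyval(k,P[:,1]); g=abs(r)<.004
    k=np.polyfit(P[g,1],P[g,0],1); print(len(P),g.sum(),k,'std',r[g].std(),'w',P[g,2].mean(),P[g,1].min(),P[g,1].max())
for q in(c,cs,ct): line(q)
for nm,xy in(('L',(.524,.226)),('R',(.502,-.182))):
  V=[]
  for q in(cs,ct):
    r=near_mask(q,'crate_1',xy)
    if r: V.append((q,r['mask'])); print(nm,fit([V[-1]],(*xy,6)))
E
```

```text
79 79 [-0.03262243  0.69025005] std 9.771658545992434e-05 w 0.049582220689516225 -0.31188853649506554 -0.15688310840372224
79 79 [-0.03296964  0.69527535] std 0.0006389497352806736 w 0.05097005084623208 -0.5440763812759124 0.6420110298589808
48 8 [-0.02088537  0.69125711] std 0.0015634294679890636 w 0.04823331428161737 0.14922266963539987 0.296638199177814
L (array([0.5266, 0.2271, 4.8789]), np.float64(0.083))
L (array([0.5294, 0.2255, 5.5952]), np.float64(0.066))
R (array([ 0.5049, -0.1762, 11.6374]), np.float64(0.568))
R (array([ 0.5036, -0.1825,  8.3035]), np.float64(0.382))
```

View pics/s16.png

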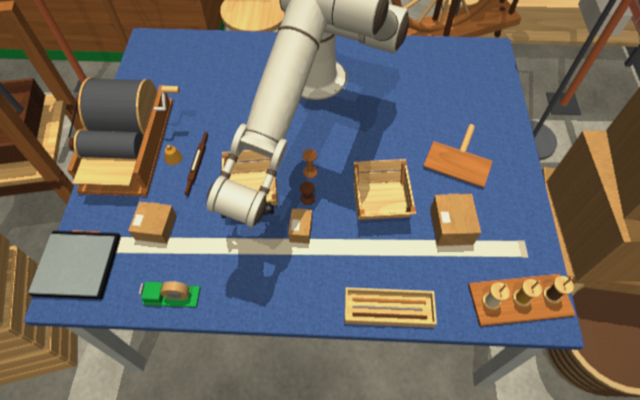

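```bash
cat >> h.py <<'E'
def inside(cr,lx,z,phi=0):
    t=np.radians(cr[2]); return np.array([cr[0]+lx*np.cos(t),cr[1]+lx*np.sin(t),z]),Rtool(cr[2],phi)
E
python3 - <<'E'
from h import *
A=(.524,.226,6)
P,Q=inside(A,.03,.18); 
plan([((.635,-.164,.13),Rtool(8,22),2),((.63,-.12,.20),Rtool(8,15),2),(P,Q,7),(inside(A,.03,.12)[0],Q,2)],1)
E
```

```text
8 {"slide": [[-7.0, 0.0, -38.0], [-7.0, 1.0, -38.0], [-12.0, -22.0, -33.0], [-11.0, -22.0, -33.0], [-3.0, -51.0, 4.0], [-3.0, -51.0, 3.0], [-4.0, -51.0, 4.0], [-4.0, -51.0, 3.0]], "turn": [[0.0, 0.02, 0.0], [0.0, 0.03, 0.0], [0.0, 0.06, 0.0], [0.0, 0.06, 0.0], [0.0, 0.04, 0.01], [0.0, 0.04, 0.0], [0.0, 0.03, 0.01], [0.0, 0.04, 0.0]]}
5 {"slide": [[-4.0, -51.0, 3.0], [-5.0, -50.0, 3.0], [-5.0, -51.0, 3.0], [0.0, 0.0, 30.0], [0.0, 0.0, 30.0]], "turn": [[0.0, 0.04, 0.01], [0.0, 0.04, 0.0], [0.01, 0.03, 0.01], [0.0, 0.0, 0.0], [0.0, 0.0, 0.0]]}
end [0.5538 0.2291 0.1196] max 51.332251070842396 3.437746770784939
```

Call:
{"op": "apply_moves", "data": {
  "grip": [100,100,100,45,45,45,45,45],
  "slide": [
    [-7,0,-38],
    [-7,1,-38],
    [-12,-22,-33],
    [-11,-22,-33],
    [-3,-51,4],
    [-3,-51,3],
    [-4,-51,4],
    [-4,-51,3]
  ],
  "turn": [
    [0,0.02,0],
    [0,0.03,0],
    [0,0.06,0],
    [0,0.06,0],
    [0,0.04,0.01],
    [0,0.04,0],
    [0,0.03,0.01],
    [0,0.04,0]
  ]
}}

```text
time: 25.48
tcp_pos: [0.5858, 0.0811, 0.1873]
orientation: [[0.987, 0.121, -0.106], [0.119, -0.993, -0.022], [-0.108, 0.009, -0.994]]
force: [0.2, 0.5, -0.8]
grip_width: 0.0383
```

Call:
{"op": "apply_moves", "data": {
  "grip": [45,45,45,45,45],
  "slide": [
    [-4,-51,3],
    [-5,-50,3],
    [-5,-51,3],
    [0,0,30],
    [0,0,30]
  ],
  "turn": [
    [0,0.04,0.01],
    [0,0.04,0],
    [0.01,0.03,0.01],
    [0,0,0],
    [0,0,0]
  ]
}}

```text
time: 26.1
tcp_pos: [0.5544, 0.2297, 0.1176]
orientation: [[0.995, 0.103, 0.002], [0.103, -0.995, -0.0], [0.002, 0.0, -1.0]]
force: [0.8, -0.4, -0.4]
grip_width: 0.0381
```

```bash
python3 - <<'E'
from h import *
s=observe(); print(s['force'],s['tcp_pos'],getcmd()[0])
c=snap('wrist','w17.png'); im=c['pixels']
for p in crate_pts(.524,.226,6):
    u=proj(c,p); cv2.circle(im,tuple(int(round(a)) for a in u),3,(0,0,255),-1)
for z,col in((-.002,(0,0,255)),(.005,(0,255,0)),(.011,(255,255,0))):
  for y in(-.019,.019):
   for x in(-.011,.011):
    q=np.linalg.inv(np.array(c['mount']))@[x,y,z,1]; cv2.circle(im,(int(c['cx']+c['f']*q[0]/q[2]),int(c['cy']+c['f']*q[1]/q[2])),2,col,-1)
cv2.imwrite('pics/w17.png',im)
E
```

```text
[ 0.77672618 -0.41568868 -0.36833684] [0.55435434 0.22971194 0.11759403] [0.55384354 0.22909308 0.11963641]
```

View pics/w17.png

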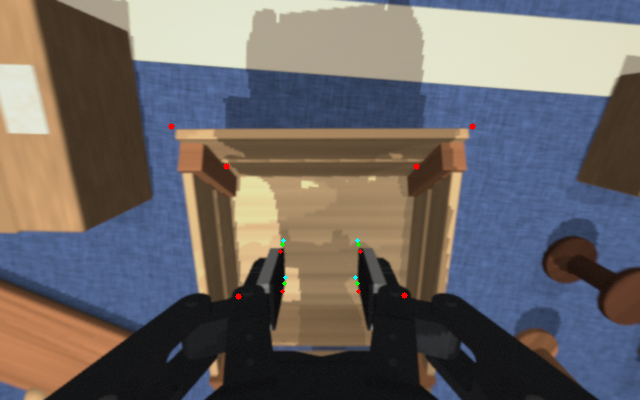

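```bash
python3 - <<'E'
from h import *
A=(.524,.226,6); B=(.613,.231,1.9)
plan([(inside(A,.032,.038)[0],Rtool(6,0),4),(*inside(A,.058,.038),3),(*inside(B,.0596,.038),15)],.5)
E
```

```text
8 {"slide": [[0.5, 0.0, 20.5], [0.5, 0.0, 20.5], [0.5, 0.5, 20.0], [1.0, 0.0, 20.5], [8.5, 0.0, 0.0], [8.5, 0.0, 0.0], [9.0, 0.0, 0.0], [6.0, 0.5, 0.0]], "turn": [[0.0, 0.0, 0.0], [0.0, 0.0, 0.0], [0.0, 0.0, 0.0], [0.0, 0.0, 0.0], [0.0, 0.0, 0.0], [0.0, 0.0, 0.0], [0.0, 0.0, 0.0], [0.0, 0.0, 0.0]]}
8 {"slide": [[6.0, 0.5, 0.0], [6.0, 0.5, 0.0], [6.0, 0.5, 0.0], [6.0, 0.5, 0.0], [6.0, 0.5, 0.0], [6.0, 0.5, 0.0], [6.0, 0.0, 0.0], [6.0, 0.5, 0.0]], "turn": [[0.0, 0.0, 0.01], [0.0, 0.0, 0.0], [0.0, 0.0, 0.01], [0.0, 0.0, 0.0], [0.0, 0.0, 0.01], [0.0, 0.0, 0.0], [0.0, 0.0, 0.01], [0.0, 0.0, 0.0]]}
6 {"slide": [[6.5, 0.5, 0.0], [6.0, 0.0, 0.0], [6.0, 0.5, -0.5], [6.0, 0.0, 0.0], [6.0, 0.0, 0.0], [6.0, 0.5, 0.0]], "turn": [[0.0, 0.0, 0.01], [0.0, 0.0, 0.0], [0.0, 0.0, 0.01], [0.0, 0.0, 0.0], [0.0, 0.0, 0.01], [0.0, 0.0, 0.0]]}
end [0.6726 0.2328 0.0382] max 20.524375751773793 0.5729577951308232
```

Call:
{"op": "apply_moves", "data": {
  "grip": [45,45,45,45,45,45,45,45],
  "slide": [
    [0.5,0,20.5],
    [0.5,0,20.5],
    [0.5,0.5,20],
    [1,0,20.5],
    [8.5,0,0],
    [8.5,0,0],
    [9,0,0],
    [6,0.5,0]
  ],
  "turn": [
    [0,0,0],
    [0,0,0],
    [0,0,0],
    [0,0,0],
    [0,0,0],
    [0,0,0],
    [0,0,0],
    [0,0,0]
  ]
}}

```text
time: 27.15
tcp_pos: [0.5889, 0.2316, 0.0369]
orientation: [[0.995, 0.102, -0.002], [0.102, -0.995, -0.0], [-0.002, 0.0, -1.0]]
force: [-7.5, -0.3, 6.1]
grip_width: 0.0384
```

Call:
{"op": "apply_moves", "data": {
  "grip": [45,45,45,45],
  "slide": [
    [6,0.5,0],
    [6,0.5,0],
    [6,0.5,0],
    [6,0.5,0]
  ],
  "turn": [
    [0,0,0.01],
    [0,0,0],
    [0,0,0.01],
    [0,0,0]
  ]
}}

```text
time: 27.65
tcp_pos: [0.6127, 0.2319, 0.0369]
orientation: [[0.997, 0.082, -0.002], [0.082, -0.997, -0.0], [-0.002, 0.0, -1.0]]
force: [-6.2, -0.2, 4.3]
grip_width: 0.0386
```

```bash
python3 - <<'E'
from h import *
s=observe(); print(s['force'],s['tcp_pos'])
c=snap('wrist','w18.png'); c=snap('scene','s18.png')
E
```

```text
[-6.21465743 -0.20093432  4.34871556] [0.61268646 0.23191617 0.03693801]
```

View pics/w18.png

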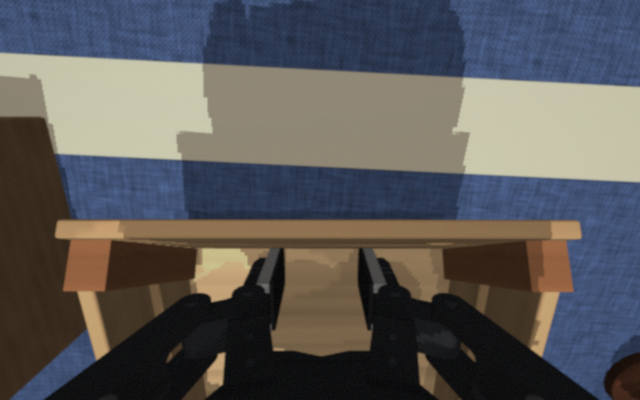

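View pics/s18.png

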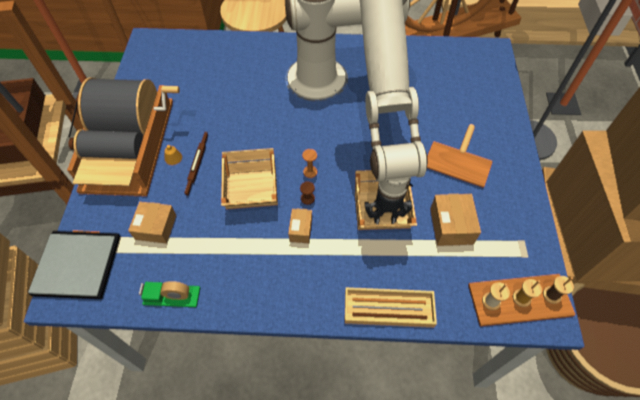

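Call:
{"op": "apply_moves", "data": {
  "grip": [45,45,45,45,45,45,45,45],
  "slide": [
    [6,0.5,0],
    [6,0.5,0],
    [6,0,0],
    [6,0.5,0],
    [6.5,0.5,0],
    [6,0,0],
    [6,0.5,-0.5],
    [6,0,0]
  ],
  "turn": [
    [0,0,0.01],
    [0,0,0],
    [0,0,0.01],
    [0,0,0],
    [0,0,0.01],
    [0,0,0],
    [0,0,0.01],
    [0,0,0]
  ]
}}

```text
time: 28.75
tcp_pos: [0.6613, 0.2322, 0.037]
orientation: [[0.999, 0.042, -0.001], [0.042, -0.999, -0.0], [-0.001, 0.0, -1.0]]
force: [-7.0, 0.1, 4.0]
grip_width: 0.0386
```

Call:
{"op": "apply_moves", "data": {
  "grip": [45,45,45],
  "slide": [
    [6,0,0],
    [6,0.5,0],
    [0,0,0]
  ],
  "turn": [
    [0,0,0.01],
    [0,0,0],
    [0,0,0]
  ]
}}

```text
time: 29.12
tcp_pos: [0.6743, 0.2321, 0.037]
orientation: [[0.999, 0.032, 0.002], [0.032, -0.999, -0.0], [0.002, 0.0, -1.0]]
force: [-2.4, -0.6, 1.9]
grip_width: 0.0385
```

```bash
cat >> h.py <<'E'
def line(c):
    hsv=cv2.cvtColor(c['pixels'],cv2.COLOR_BGR2HSV).astype(int)
    m=((hsv[...,1]<75)&(hsv[...,2]>120)&(hsv[...,0]<50))
    pts=[]
    for col in range(0,640,4):
        rows=np.nonzero(m[:,col])[0]
        if len(rows)<4: continue
        for s in np.split(rows,np.nonzero(np.diff(rows)>1)[0]+1):
            a=ray(c,(col,s[0]-.5)); b=ray(c,(col,s[-1]+.5)); w=abs(a[0]-b[0])
            if .045<w<.056 and .6<a[0]<.78 and s[0]>0 and s[-1]<399: pts.append((*((a+b)/2)[:2],w))
    P=np.array(pts)
    if len(P)<8: print('few',len(P));return
    k=np.polyfit(P[:,1],P[:,0],1); r=P[:,0]-np.polyval(k,P[:,1]); g=abs(r)<.004
    k=np.polyfit(P[g,1],P[g,0],1); print('line',len(P),g.sum(),k,'std',r[g].std(),'w',P[g,2].mean(),P[g,1].min(),P[g,1].max())
    return k
E
python3 - <<'E'
from h import *
s=observe(); print(s['force'],s['tcp_pos'],getcmd()[0])
c=snap('wrist','w19.png'); line(c); c=snap('scene','s19.png'); line(c)
big=cv2.resize(c['pixels'][140:270,320:500],None,fx=4,fy=4,interpolation=cv2.INTER_CUBIC); cv2.imwrite('pics/s19b.png',big)
r=near_mask(c,'crate_1',(.613,.231)); print(r and fit([(c,r['mask'])],(.613,.231,2)))
E
```

```text
[-2.42523073 -0.55303428  1.85863597] [0.67427794 0.23211685 0.03699872] [0.67258852 0.23280533 0.03816852]
line 14 14 [-0.02550981  0.6895266 ] std 0.00013094623591284772 w 0.050069515707937585 0.0416098437449416 0.07311835216156705
line 64 64 [-0.03309254  0.69526784] std 0.0006666739825564415 w 0.050990913976152526 -0.5440763812759124 0.6420110298589808
(array([0.6239, 0.2309, 0.9745]), np.float64(0.577))
```

View pics/w19.png

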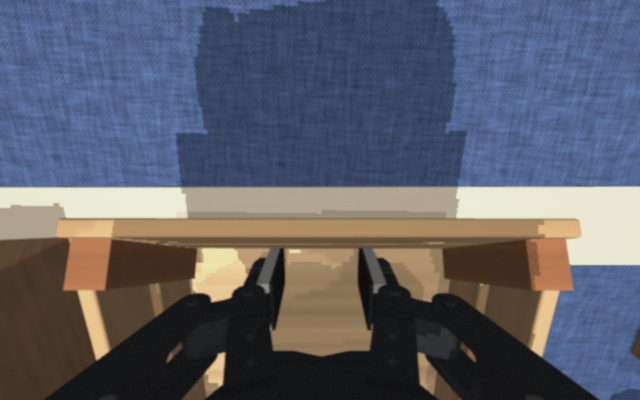

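View pics/s19b.png

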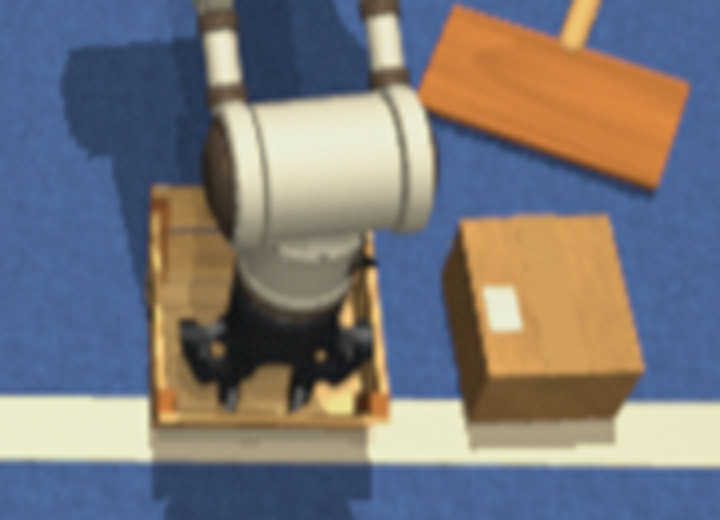

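Call:
{"op": "apply_moves", "data": {
  "grip": [45,45,45,45,45],
  "slide": [
    [3,0,0],
    [2.5,0,0],
    [0,0,0],
    [-6,0,0],
    [-8,0,0]
  ],
  "turn": [
    [0,0,0],
    [0,0,0],
    [0,0,0],
    [0,0,0],
    [0,0,0]
  ]
}}

```text
time: 29.9
tcp_pos: [0.6651, 0.2316, 0.0366]
orientation: [[0.999, 0.032, 0.001], [0.032, -0.999, -0.0], [0.001, 0.0, -1.0]]
force: [0.9, 0.5, -0.4]
grip_width: 0.0386
```

Call:
{"op": "apply_moves", "data": {
  "grip": [45,45,45,45,45,45,45],
  "slide": [
    [-10,0,0],
    [0,0,-30],
    [0,0,-50],
    [0,0,-50],
    [-55,0,-25],
    [-60,0,0],
    [-60,0,0]
  ],
  "turn": [
    [0,0,0],
    [0,0,0],
    [0,0,0],
    [0,0,0],
    [0,0,0],
    [0,0,0],
    [0,0,0]
  ]
}}

```text
time: 30.78
tcp_pos: [0.4781, 0.2258, 0.1919]
orientation: [[0.999, 0.032, 0.002], [0.032, -1.0, -0.0], [0.002, 0.0, -1.0]]
force: [0.4, 0.8, 1.0]
grip_width: 0.0386
```

```bash
python3 - <<'E'
from h import *
s=observe(); print(s['force'],s['tcp_pos'])
c=snap('wrist','w20.png'); line(c)
for q in('scene','top'):
    c=snap(q,q+'20.png'); line(c)
    for nm,xy in(('L',(.62,.231)),('R',(.502,-.182))):
        r=near_mask(c,'crate_1',xy); print(q,nm,r and fit([(c,r['mask'])],(*xy,4)))
    for t in ['carton_mid','carton_left','carton_right','bobbin_tall','bobbin_short','bell','carder','shuttle']:
        for r in masks(c,t,.5)[:1]:print(t,round(r['score'],2),np.round(ray(c,r['position'],.03),3))
    if q=='scene': cv2.imwrite('pics/s20b.png',cv2.resize(c['pixels'][130:270,200:420],None,fx=3.6,fy=3.6,interpolation=cv2.INTER_CUBIC))
E
```

```text
[0.42638035 0.78987446 0.9908378 ] [0.47812507 0.22578646 0.19185091]
few 0
line 64 64 [-0.03309254  0.69526784] std 0.0006666739825564415 w 0.050990913976152526 -0.5440763812759124 0.6420110298589808
scene L (array([0.6269, 0.2312, 1.2764]), np.float64(0.055))
scene R None
carton_mid 0.96 [ 0.644 -0.016  0.03 ]
carton_left 0.97 [0.603 0.437 0.03 ]
carton_right 0.98 [ 0.648 -0.45   0.03 ]
bobbin_tall 0.68 [ 0.411 -0.003  0.03 ]
bobbin_short 0.82 [ 0.521 -0.002  0.03 ]
bell 0.81 [ 0.403 -0.448  0.03 ]
carder 0.9 [0.395 0.481 0.03 ]
shuttle 0.68 [ 0.418 -0.366  0.03 ]
line 49 11 [-0.02864885  0.69306367] std 0.0016660629220864656 w 0.04746670173177125 0.01582477522837627 0.3700309995063283
top L (array([0.63  , 0.2323, 2.379 ]), np.float64(0.191))
top R (array([ 0.5066, -0.1813,  7.8866]), np.float64(0.061))
carton_mid 0.82 [ 0.647 -0.022  0.03 ]
carton_left 0.9 [0.614 0.447 0.03 ]
carton_right 0.8 [ 0.647 -0.444  0.03 ]
bell 0.64 [ 0.394 -0.447  0.03 ]
carder 0.63 [0.373 0.486 0.03 ]
shuttle 0.71 [ 0.42  -0.362  0.03 ]
```

View pics/w20.png

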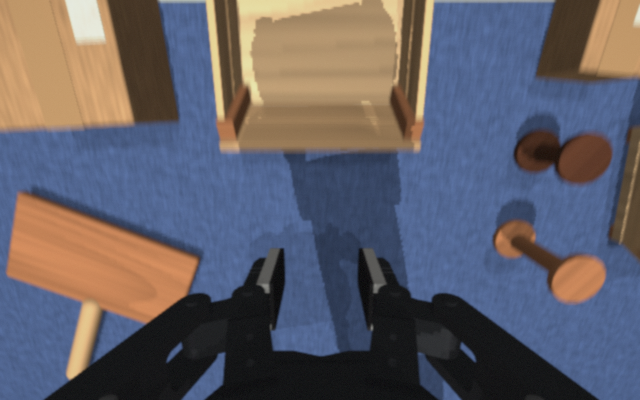

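View pics/s20b.png

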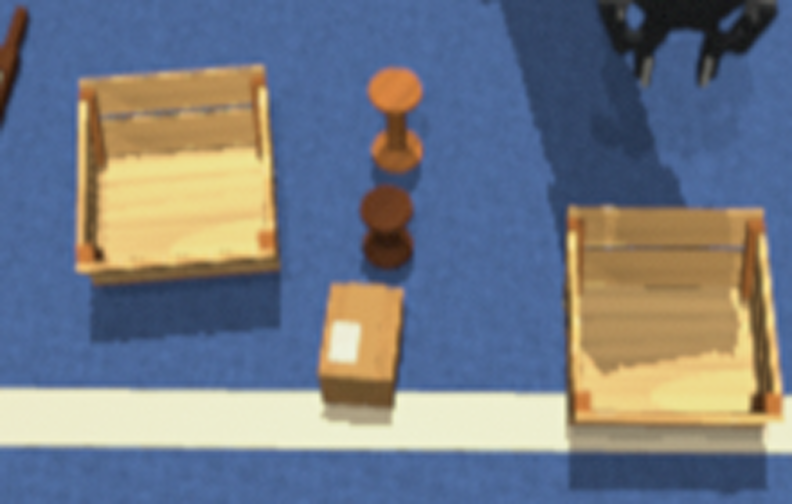

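```bash
python3 - <<'E'
from h import *
a=cv2.imread('pics/scene0.png');b=cv2.imread('pics/scene20.png')
d=cv2.absdiff(a,b).max(2)
for n,(u,v) in dict(tall=(310,163),short=(306,195),mid=(300,225),left=(457,220),right=(152,222),bell=(172,154),shuttle=(196,163),carder=(458,160)).items():
    w=d[v-18:v+18,u-18:u+18]; print(n,(w>40).sum(),w.mean().round(1))
job.close_job()
E
```

```text
tall 0 1.7
short 0 1.8
mid 0 1.7
left 0 1.8
right 0 1.9
bell 0 1.8
shuttle 0 1.8
carder 726 39.6
the job is handed in; nothing more can be done
```

View pics/scene20.png

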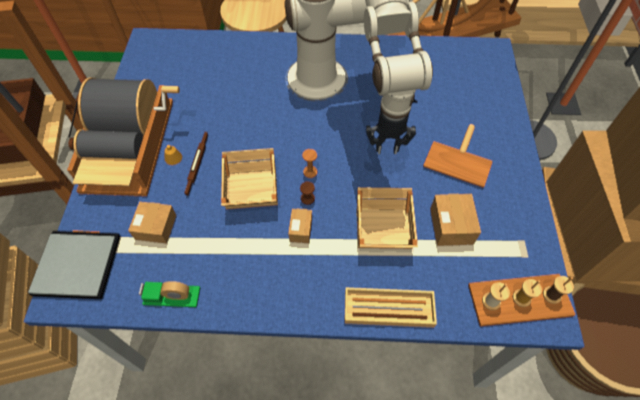

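The left crate is the stamped one, and it now stands on the dispatch line. I handed the job in after about 31 s.

**Tipping:** I tipped the left crate first, then the right, each back to about 66° so its near wall was on the table or nearly so. I held each there, then let it down gently. The left underside showed the ring and whorl; the right was bare plywood. The left crate slid about 13 mm towards the robot while tipping, and the right about 5 mm; I did not push the right one back.

**Push:** I pushed the left crate out with the fingertips low on the inside of its far wall, with forces of about 10 N or less.

**Last checks:**

| Check | Result |
|---|---|
| Foot of far wall | About 2 mm past the middle of the 50 mm tape (scene camera); it lies flat |
| Angle to the tape | Fits gave 1.3° (scene) and 2.4° (top, a poorer fit) against the tape's 1.9°, so square to within about 0.6°; the wrist view agreed |
| Right crate | About 4 mm nearer the robot than at the start, same angle (top camera) |
| Cartons, bobbins, bell, shuttle | No change between the first and last scene pictures |
| Carder | Its patch did change between those pictures. The arm's shadow lay on it at the start, and in the last picture it lies where it was |

The cameras disagreed by up to about 5 mm on absolute positions, so I judged the placing within a single camera's view. At the end the arm was clear of everything.

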